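# Change the bolts in a divided dish and restart the station

### The arm

A 6-joint arm with a two-finger parallel gripper is mounted at the origin on the work surface; the furniture and walls round the work are solid. World frame = base frame: x ahead of the robot, y to its left, z up, the work surface at z = 0. Lengths are in mm, angles in degrees, forces in N, time in s.
With the tool pointing down it reaches from about 425 to 950 mm from the base axis. Payload 3.5 kg.
Tool frame: the origin (TCP) lies at the very end of the fingers, on their centre line; the grasp point (between the pads) lies behind it (pinch_z is the y of the grasp point in the tool frame, in mm); y points along the fingers, x is the direction in which the jaws open and shut, and the axes are right-handed (so a half turn about y gives the same grasp; the last joint's range is limited). The gripper opens to 85 mm and grips with 20 to 120 N. Pads are 22 mm wide; open, the fingers measure 114 mm over their backs; the gripper's body (76 mm by 85 mm) begins 54 mm behind the grasp point. The pads swing forward as they close: fully open they stand 13 mm farther back than shut.
Start: joints at [-81.475, 16.404, 90.338, -0, 73.258, -8.594], TCP at [198.726, -645.069, 231.325] pointing down, gripper open.
Joint ranges: [-158.93, 158.93], [-51.34, 127.21], [12.03, 142.37], [-87.48, 267.48], [13.55, 161.25], [-162.69, 162.69]. Speed limits (degrees/s): [159.86, 159.86, 180, 180, 180, 180].

### API

Orientations are given as a 3x3 rotation matrix whose columns are the frame's x, y, z axes.
In Python, from workcell import sense, camera, job_done, pinch_z gives the robot as it stands.
- The arm moves only by the tool arm_command, never from a script. Its argument "deltas" is a list of rows, each a list of 2 entries, a list of its own where there are three numbers: the shift along the world's x, y, z in cm, then the turn about the world's z in degrees. A call has 1 to 10 rows; each row is the pose to reach, as a shift and turn from the pose commanded when the call began; what a row does not reach only later rows make up. A row lasts 1/10 s, in which the tool goes at most 50 mm and 8.59 degrees, less where a joint would pass 70% of its speed; a pose out of reach is approached as far as the arm can. A call with a gripper value outside its range is refused whole. "gripper" is the finger opening in cm, from 0 to 8.54, set as the call begins (left out, the last holds). The fingers move at their own pace and stop on an object; the grip force is fixed at half the most. Time passes only in rows, so rows that repeat a pose let the fingers close. It gives the time, the measured TCP pose, the force and the opening at its end, in the units of the state.
- sense(): the state, without advancing time (a new reading comes with each control period).
- camera(name): name is "scene" or "top"; returns a dict with "img" (480x640x3 uint8, blue, green, red), "fovy" (degrees; the focal length in pixels is half the picture's height over the tangent of half this angle, whatever the lens; pixels are square), "cx", "cy" (the principal point, pixels), "T" (4x4, takes a point from camera to world coordinates). Camera axes: x right, y down, z forward; pixel columns grow to the right and rows downward; lengths in mm; the calibration is good to about 2 mm. A picture is of the moment at which its call begins. There is no depth.
- job_done(): hands the job in, once; it reports no verdict.
The state is a dict: "t": time; "joints": joint angles; "joint_vel": joint speeds; "joint_efforts": joint torques, N m; "ee_pos": TCP position; "eef_rot": TCP orientation; "ft_force": force on the tool from outside, world axes, zero at the start; "ft_torque": the same for the moment, N m; "gripper_width": opening from 0.0 (shut) to 1.0 (fully open).
Only numpy, scipy, OpenCV 4.12 (cv2) and the standard library are available. Lean on these libraries where they do the work, as an engineer would, in place of code of your own. Each camera call takes 0.05 s, during which the arm holds its last target. There are 200 camera calls.

### The job

The divided dish has been filled with M12 bolts beside its M16 nuts, which do not go together: lift the dish, turn it so that only its bolt section faces down and tip the M12 bolts out into the return bin, keeping every nut in the dish. Then set the dish fully home on the two dowel pins of the locating plate, put all the M16 bolts that lie on the bench into its emptied bolt section, and only when that is done press the small counter-reset button and after it the larger start button, one at a time and each all the way down. Do not press the mushroom stop button, do not start the station before the dish is home, and leave the other tools where they lie.

Things in the scene. Friction and masses are not known exactly. Their poses are not given: they have to be found in the camera images.
- dish: Loose divided dish, polished sheet, 0.35 kg, 142 (x) x 158 (y) mm. Origin: centre of its underside; z up. A divider (6 mm thick, 30 mm high) along x through the origin makes two sections, bolts on the +y side, nuts on the -y side. Each is 86 mm long; end walls 26 mm high; floor 4 mm up, from |y| = 3 to 41 mm, then the outer wall slopes up at 22 degrees to the lip: |y| = 79, 19 mm up.
- grip (a point): Point in the dish's grip plate, where it is lifted: a flat upright plate in the middle of the divider, 60 mm long in the dish's x, 8 mm thick in y, its top 70 mm above the dish's underside; this point is on the dish's axis, 55 mm above the underside. Axes as the dish's.
- bolt_section (a point): Point on the floor of the dish's bolt section, at y = +24 mm, z = 4 mm of the dish, x = 0. The sheet is slippery: parts begin to slide at a slope of about 15 degrees, so over the 22 degree outer wall they slide out when the dish is tipped 42 degrees or more.
- lug_hole (a point): Mouth of the locating hole in the lug at the dish's +x end: x = +58 mm, y = 0, z = 5 mm of the dish; an equal one is at x = -58 mm. Holes 11 mm, right through. The lugs are flat, from 1 to 5 mm above the dish's underside, 34 mm wide, and reach to x = +-71 mm.
- pin_plate: Fixed dark steel locating plate, 170 x 100 x 8 mm. Origin: centre of its underside, z up. Two upright dowel pins, 8 mm thick, stand at x = +-58 mm, y = 0; they rise 15 mm above the plate, the last 5 mm tapered. When the dish is home its underside lies flat on the plate, 8 mm above the bench, lugs over the pins; either way round will do.
- return_bin: Open dark sheet-steel bin, fixed, 150 (x) x 165 (y) x 55 mm high, walls 4 mm, rolled rim, a card holder on its -x side. Origin: centre of its underside.
- control_box: Control box of the station, fixed: grey housing 80 (x) x 134 (y) x 41 mm high, with a row of three push buttons along y, a small dark counter window and a cable. Origin: centre of its underside; x points away from the buttons' side towards the window and cable.
- reset_button_top (a point): Centre of the top of the counter-reset button: the small flat round one, 16 mm across, at the +y end of the row; its top is 62 mm above the bench. A black collar 32 mm across stands 12 mm high round it; the cap is 10 mm proud of the collar.
- start_button_top (a point): Centre of the top of the start button: the larger flat round one, 30 mm across, in the middle of the row, 41 mm from the reset button; its top is 62 mm above the bench.
- stop_button_top (a point): Centre of the top of the stop button: the mushroom head, 38 mm across, at the -y end of the row, 44 mm from the start button; its top is about 73 mm above the bench.
- reset_button (a joint): Travel of the reset button in m: 0 released, 0.006 fully down; springs back, about 5 N to press home.
- start_button (a joint): Travel of the start button in m: 0 released, 0.006 fully down; springs back, about 5 N to press home.
- stop_button (a joint): Travel of the stop button in m: 0 released, 0.006 fully down.
- nut_1: M16 hex nut, 24 x 27 x 13 mm, lying in the dish's nut section at the start. Origin: centre of its underside as it lies at the start.
- nut_2: M16 hex nut, 24 x 27 x 13 mm, lying in the dish's nut section at the start. Origin: centre of its underside as it lies at the start.
- m12_1: M12 hex bolt, 68 mm long overall, head 21 mm across and 9 mm thick, shank 12 mm; lies in the dish's bolt section at the start. Its length runs along its own y, head at the +y end (y = 25 to 34 mm). Origin: the middle of its length, on its underside as it lies; the middle of the shank is about 8 mm above it.
- m12_2: M12 hex bolt, 68 mm long overall, head 21 mm across and 9 mm thick, shank 12 mm; lies in the dish's bolt section at the start. Its length runs along its own y, head at the +y end (y = 25 to 34 mm). Origin: the middle of its length, on its underside as it lies; the middle of the shank is about 8 mm above it.
- m16_1: M16 hex bolt on the bench, 62 mm long, head 28 mm across and 13 mm thick, shank 16 mm, 0.08 kg. Its length is along its own y: head y = 18 to 31 mm, shank y = -30 to 18 mm. Origin: middle of its length, on its underside as it lies at the start; the shank's axis is about 12 mm above it at the head and 8 at the tip. If it rolls, the origin rolls with it.
- m16_2: M16 hex bolt on the bench, 62 mm long, head 28 mm across and 13 mm thick, shank 16 mm, 0.08 kg. Its length is along its own y: head y = 18 to 31 mm, shank y = -30 to 18 mm. Origin: middle of its length, on its underside as it lies at the start; the shank's axis is about 12 mm above it at the head and 8 at the tip. If it rolls, the origin rolls with it.
- m16_3: M16 hex bolt on the bench, 62 mm long, head 28 mm across and 13 mm thick, shank 16 mm, 0.08 kg. Its length is along its own y: head y = 18 to 31 mm, shank y = -30 to 18 mm. Origin: middle of its length, on its underside as it lies at the start; the shank's axis is about 12 mm above it at the head and 8 at the tip. If it rolls, the origin rolls with it.
- caliper: Vernier caliper, 230 x 77 x 11 mm, lying on the bench; no part of the job. Origin: centre of its underside.
Things that resemble listed ones, but are neither listed nor needed, are in the scene too. Leave any black look-alike of the m16_2 alone.

How it is judged (in metres and radians):
On the way, in this order (a step that is already met when the one before it is completed fails the run):
1. the dish, off the bench, is tipped over the return bin (angle between dish's own z axis and vertical above 0.4 rad and horizontal distance between dish and return_bin below 0.16 m and height (world z) of dish above 0.05 m), for 0.1 s.
2. all the M12 bolts are in the return bin and every nut is still in the dish (x of m12_1 in the frame of return_bin between -0.075 and 0.075 m and y of m12_1 in the frame of return_bin between -0.083 and 0.083 m and z of each of m12_1, m12_2 in the frame of return_bin below 0.055 m and x of m12_2 in the frame of return_bin between -0.075 and 0.075 m and y of m12_2 in the frame of return_bin between -0.083 and 0.083 m and distance between each of nut_1, nut_2 and dish below 0.1 m), for 0.2 s.
3. the dish is home on both pins with the M16 bolts in its bolt section and the nuts in its nut section (horizontal distance between dish and pin_plate below 0.004 m and z of dish in the frame of pin_plate below 0.0105 m and angle between the x axis of dish and the x axis of pin_plate, either way round below 0.05 rad and angle between dish's own z axis and vertical below 0.04 rad and x of m16_1 in the frame of dish between -0.052 and 0.052 m and y of m16_1 in the frame of dish between -0.002 and 0.08 m and z of each of m16_1, m16_2, m16_3 in the frame of dish below 0.06 m and x of m16_2 in the frame of dish between -0.052 and 0.052 m and y of m16_2 in the frame of dish between -0.002 and 0.08 m and x of m16_3 in the frame of dish between -0.052 and 0.052 m and y of m16_3 in the frame of dish between -0.002 and 0.08 m and x of nut_1 in the frame of dish between -0.052 and 0.052 m and y of nut_1 in the frame of dish between -0.08 and 0.002 m and z of each of nut_1, nut_2 in the frame of dish below 0.045 m and x of nut_2 in the frame of dish between -0.052 and 0.052 m and y of nut_2 in the frame of dish between -0.08 and 0.002 m and linear speed of dish below 0.02 m/s), for 0.2 s.
4. the reset button is pressed down, the start button is not (value of joint reset_button above 0.0045 m and value of joint start_button below 0.0015 m), for 0.05 s.
5. the start button is pressed down, the reset button is not (value of joint start_button above 0.0045 m and value of joint reset_button below 0.0015 m), for 0.05 s.
At the end, for the whole second after the job is handed in: Dish flat on the plate, both pins through its holes (centre within 4 mm, under 2.5 mm above the plate, within 2 degrees), every M16 bolt in its bolt section, every nut in its nut section, every M12 bolt in the return bin, all buttons released, everything at rest (all of step 3 and x of m12_1 in the frame of return_bin between -0.075 and 0.075 m and y of m12_1 in the frame of return_bin between -0.083 and 0.083 m and z of each of m12_1, m12_2 in the frame of return_bin below 0.055 m and x of m12_2 in the frame of return_bin between -0.075 and 0.075 m and y of m12_2 in the frame of return_bin between -0.083 and 0.083 m and linear speed of each of m12_1, m12_2, m16_1, m16_2, m16_3, nut_1, nut_2 below 0.02 m/s and value of joint each of reset_button, start_button below 0.0015 m and value of joint stop_button below 0.002 m); the robot touches nothing.
It fails at once if a nut leaves the dish (distance between any of nut_1, nut_2 and dish above 0.12 m).
It fails at once if the stop button is pressed (value of joint stop_button above 0.004 m).
It fails at once if the reset and start buttons are down together (value of joint each of reset_button, start_button above 0.003 m).
It fails at once if the station is started while the dish is not home on its pins (value of joint start_button above 0.0045 m and not (horizontal distance between dish and pin_plate below 0.004 m and z of dish in the frame of pin_plate below 0.0105 m and angle between the x axis of dish and the x axis of pin_plate, either way round below 0.05 rad and angle between dish's own z axis and vertical below 0.04 rad)).
It fails at once if the caliper is shoved more than 5 cm (distance of caliper from where it was at the start of the episode above 0.05 m).
Of m12_1, m12_2 only 1 to 2 are there at a start; the rules pass over those that are not, and their reading is None.
Of nut_1, nut_2 only 1 to 2 are there at a start; the rules pass over those that are not, and their reading is None.
Of m16_1, m16_2, m16_3 only 2 to 3 are there at a start; the rules pass over those that are not, and their reading is None.
At some moment in a run one of m16_1, m16_2, m16_3 may be knocked a few centimetres aside while the robot is not near it.
It also fails if it takes over 208 s, if anything falls off the work surface, if the arm or the gripper's body presses on something with over 40 N, if the wrist force passes 120 N, or if a joint passes its speed limit or range.

## Working session

There is one attempt and no reset: what is moved stays moved. The work goes in short steps, Python scripts to look and compute and a tool call to move; the robot and the scene stay as the last step left them, time stands still between calls to the robot, and variables do not carry over. Pictures are saved under pics/ and viewed, about 12 in all and at most 16, crops included, and the job is handed in when it is done.

Besides the shell and the picture viewer there is one more tool, called after "Request:" as a command line: name --argument value ..., lists and objects as JSON in quotes. arm_command: Moves the arm, as the interface text tells. Its arguments: {"type":"object","properties":{"deltas":{"type":"array","items":{"type":"array"}},"gripper":{"type":"number"}},"required":["deltas"]}

```bash
mkdir -p pics; ls
python3 - <<'E'
from workcell import sense,camera,pinch_z
import cv2,numpy as np
s=sense();print(pinch_z,s)
for n in("scene","top"):
    c=camera(n);cv2.imwrite(f"pics/{n}0.png",c["img"]);print(n,c["fovy"],c["cx"],c["cy"],np.round(c["T"],3).tolist())
E
```

```text
pics
-18.700000000000003 {'t': 0.0, 'joints': array([-8.14753239e+01,  1.64556087e+01,  9.04221095e+01,  7.91486189e-04,
        7.32607012e+01, -8.59621521e+00]), 'joint_vel': array([-0.01432012, -0.04652521,  0.03233647, -0.0985673 , -0.04501038,
        0.0719026 ]), 'joint_efforts': array([ 8.42873214e-04, -4.05981946e+01, -2.92624158e+01, -1.05967965e-04,
        5.72849429e-03, -1.33221383e-05]), 'ee_pos': array([ 198.62400878, -644.42346862,  229.92856742]), 'eef_rot': array([[ 2.94384579e-01, -3.45035279e-04,  9.55686978e-01],
       [-9.55684060e-01,  2.39114389e-03,  2.94384543e-01],
       [-2.38675813e-03, -9.99997082e-01,  3.74171172e-04]]), 'ft_force': array([ 0.33911272, -0.16782244,  0.62734328]), 'ft_torque': array([-0.04903995, -0.00675029,  0.00360443]), 'gripper_width': 0.999947283910947}
scene 48.547303379185145 320.86684183164175 238.96318581121565 [[-0.801, -0.436, 0.409, -15.589], [-0.598, 0.579, -0.554, 641.893], [0.005, -0.689, -0.725, 921.472], [0.0, 0.0, 0.0, 1.0]]
top 47.15086757102168 314.34808331588164 230.6930621159106 [[-0.018, -0.993, 0.117, 275.577], [-1.0, 0.02, 0.017, 0.026], [-0.019, -0.116, -0.993, 1450.177], [0.0, 0.0, 0.0, 1.0]]
```

View pics/scene0.png

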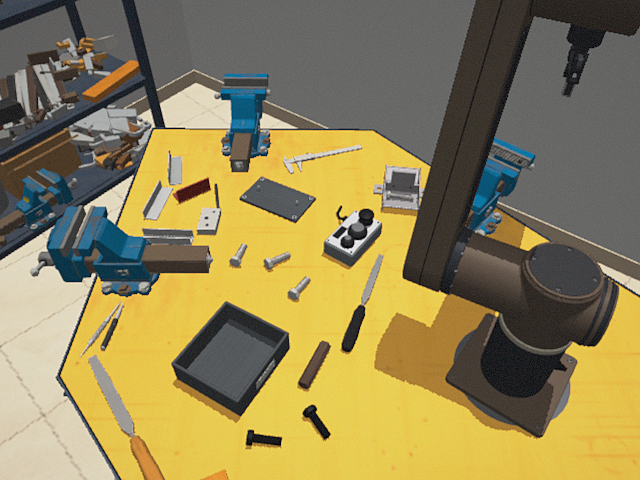

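View pics/top0.png

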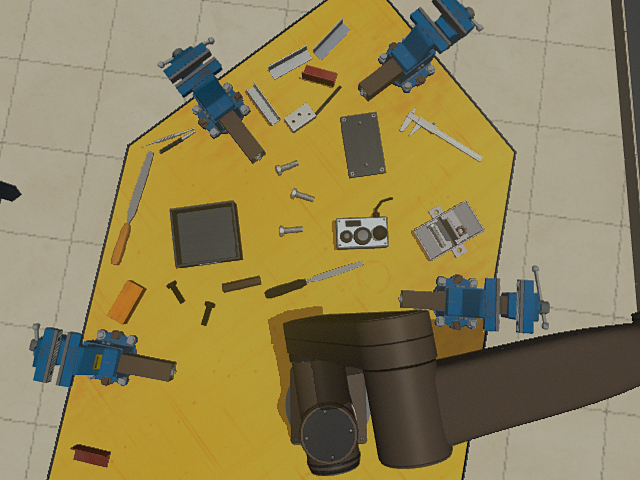

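```bash
cat > h.py <<'E'
import numpy as np,cv2
from workcell import sense,camera
def ray(c,p):
    f=240/np.tan(np.radians(c["fovy"]/2));T=np.array(c["T"])
    d=T[:3,:3]@np.array([(p[0]-c["cx"])/f,(p[1]-c["cy"])/f,1.]);return T[:3,3],d
def pt(c,p,z):
    o,d=ray(c,p);return np.round(o+d*(z-o[2])/d[2],1)
def two(c1,p1,c2,p2):
    (a,u),(b,v)=ray(c1,p1),ray(c2,p2)
    s=np.linalg.lstsq(np.c_[u,-v],b-a,rcond=None)[0];A=a+s[0]*u;B=b+s[1]*v
    return np.round((A+B)/2,1),round(float(np.linalg.norm(A-B)),1)
def proj(c,P):
    f=240/np.tan(np.radians(c["fovy"]/2));q=np.linalg.inv(c["T"])@np.r_[P,1]
    return np.round([c["cx"]+f*q[0]/q[2],c["cy"]+f*q[1]/q[2]],1)
E
python3 - <<'E'
import cv2
a=cv2.imread("pics/top0.png");cv2.imwrite("pics/t1.png",cv2.resize(a[100:280,325:505],None,fx=3.3,fy=3.3,interpolation=cv2.INTER_CUBIC))
b=cv2.imread("pics/scene0.png");cv2.imwrite("pics/s1.png",cv2.resize(b[145:345,220:440],None,fx=3,fy=3,interpolation=cv2.INTER_CUBIC))
E
```

```text
(no output)
```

View pics/t1.png

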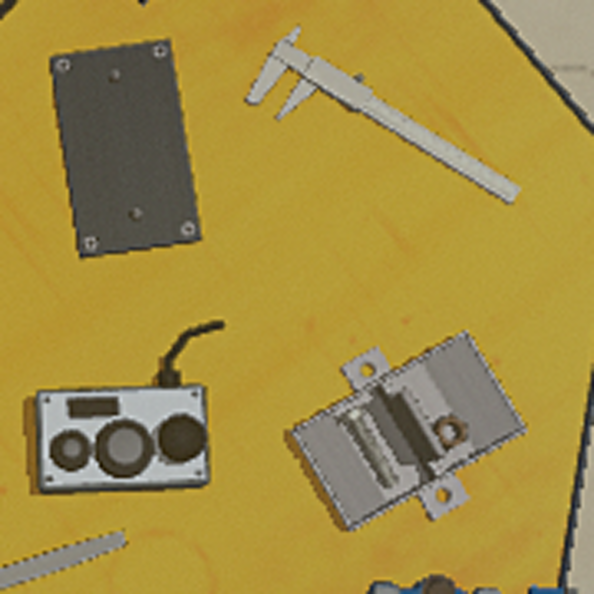

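View pics/s1.png

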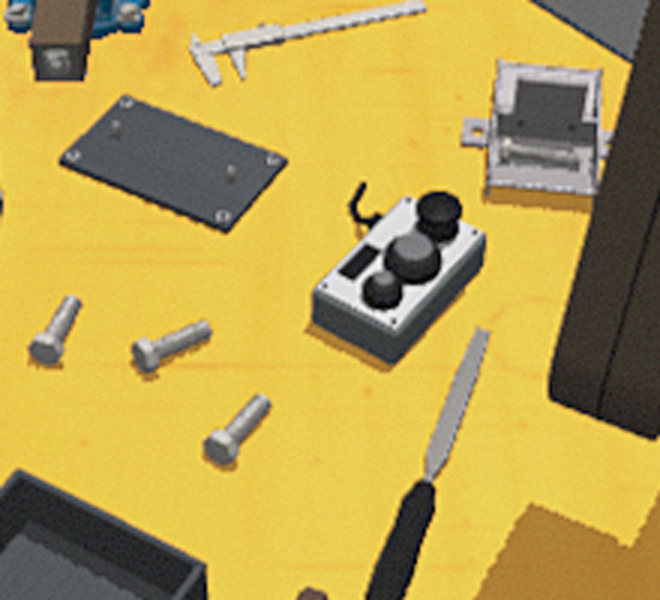

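```bash
cat > bolts.py <<'E'
from h import *
def bolts(c,box=(255,145,325,250)):
    x0,y0,x1,y1=box;im=c["img"][y0:y1,x0:x1];hsv=cv2.cvtColor(im,cv2.COLOR_BGR2HSV)
    m=((hsv[...,1]<90)&(hsv[...,2]>60)).astype(np.uint8)
    n,l,st,ce=cv2.connectedComponentsWithStats(m)
    for i in range(1,n):
        if st[i,4]<40: continue
        p=np.argwhere(l==i)[:,::-1]+[x0,y0]
        w=np.array([pt(c,q,9)[:2] for q in p]);u=w-w.mean(0);ax=np.linalg.svd(u,full_matrices=False)[2][0]
        t=u@ax; s=u@np.array([-ax[1],ax[0]])
        if np.ptp(s[t>0])<np.ptp(s[t<0]): ax=-ax;t=-t
        mid=w.mean(0)+ax*(t.max()+t.min())/2
        print("area",st[i,4],"mid",np.round(mid,1),"len",round(np.ptp(t)),"head dir deg",round(np.degrees(np.arctan2(ax[1],ax[0])),1),"shank pt(-8)",np.round(mid-8*ax,1))
E
python3 - <<'E'
from bolts import *
c=camera("top");s=camera("scene")
g=lambda u,v:(325+u/3.3,100+v/3.3)
k=lambda u,v:(220+u/3,145+v/3)
L=[pt(c,g(368,368),5),pt(c,g(444,496),5)];print("lug",L,(L[0]+L[1])/2)
d=L[0]-L[1];print("dish ang",np.degrees(np.arctan2(d[1],d[0])),np.hypot(*d[:2]))
P=[pt(c,g(115,74),23),pt(c,g(137,213),23)];print("pins",P,(P[0]+P[1])/2)
d=P[0]-P[1];print("ang",np.degrees(np.arctan2(d[1],d[0])),np.hypot(*d[:2]))
Ps=[pt(s,k(115,122),23),pt(s,k(231,168),23)];print("pins scene",Ps)
print("btn",pt(c,g(71,450),62),pt(c,g(123,447),62),pt(c,g(182,438),73), "scene",pt(s,k(382,282),62),pt(s,k(411,253),62))
B=[pt(c,q,55) for q in[(170,208),(238,201),(243,262),(176,269)]];print("bin",B,sum(B)/4)
bolts(c)
E
```

```text
lug [array([ 490.1, -299.4,    5. ]), array([ 386.1, -355. ,    5. ])] [ 438.1 -327.2    5. ]
dish ang 28.129645515767017 117.92947044738224
pins [array([ 732. , -102.3,   23. ]), array([ 616.8, -116.7,   23. ])] [ 674.4 -109.5   23. ]
ang 7.125016348901798 116.09651157549916
pins scene [array([733.2, -99.4,  23. ]), array([ 617.5, -113.7,   23. ])]
btn [422.7 -57.5  62. ] [424.2 -97.5  62. ] [ 429.  -141.8   73. ] scene [422.5 -50.4  62. ] [422.2 -88.4  62. ]
bin [array([506.1, 395.3,  55. ]), array([520.7, 219.3,  55. ]), array([363.1, 206.8,  55. ]), array([348.5, 377.9,  55. ])] [434.6   299.825  55.   ]
area 40 mid [646.8 173. ] len 26 head dir deg 143.1 shank pt(-8) [653.2 168.2]
area 129 mid [620.4  94.6] len 61 head dir deg 110.5 shank pt(-8) [623.2  87.1]
area 131 mid [539.5  54.7] len 61 head dir deg 70.0 shank pt(-8) [536.8  47.2]
area 128 mid [449.   86.6] len 59 head dir deg 94.2 shank pt(-8) [449.6  78.6]
```

Request:
arm_command --deltas '[[[2.4,3.2,0],8.5],[[4.8,6.4,0],17],[[7.2,9.5,0],25.5],[[9.6,12.7,0],34],[[12,15.9,0],42.5],[[14.4,19,0],51],[[16.8,22.2,0],59.5],[[19.2,25.4,0],68],[[21.6,28.6,0],76.5],[[23.94,31.74,0],85]]'

```text
t: 1.2
ee_pos: [438.8, -326.1, 231.3]
eef_rot: [[0.976, 0.0, -0.216], [0.216, 0.0, 0.976], [0.0, -1.0, 0.0]]
ft_force: [0.8, -0.7, -0.9]
gripper_width: 0.999
```

Request:
arm_command --deltas '[[[0,0,-2],8],[[0,0,-5],16],[[0,0,-8],16],[[0,0,-10],16],[[0,0,-10],16],[[0,0,-10],16]]' --gripper 8.5

```text
t: 1.8
ee_pos: [438.1, -327.7, 131.5]
eef_rot: [[0.882, -0.0, -0.471], [0.471, 0.0, 0.882], [-0.0, -1.0, 0.0]]
ft_force: [1.1, 0.1, -0.1]
gripper_width: 0.998
```

Run:
```python
from h import *
s=sense();print(s["t"],s["ee_pos"],np.degrees(np.arctan2(s["eef_rot"][1,0],s["eef_rot"][0,0])),s["joints"])
c=camera("scene");P=[]
cv2.imwrite("pics/s2.png",cv2.resize(c["img"][110:260,320:520],None,fx=4,fy=4,interpolation=cv2.INTER_CUBIC))
print([proj(c,p) for p in[[490,-299,5],[386,-355,5],[438,-327,70]]])
```

```text
1.8 [ 438.14265581 -327.71058553  131.50520357] 28.11772271904252 [-4.74218330e+01  6.43220013e+00  1.13051881e+02  2.73555767e-04
  6.05364912e+01 -7.55396895e+01]
[array([379.5, 187.7]), array([425. , 192.3]), array([405.1, 170.5])]
```

View pics/s2.png

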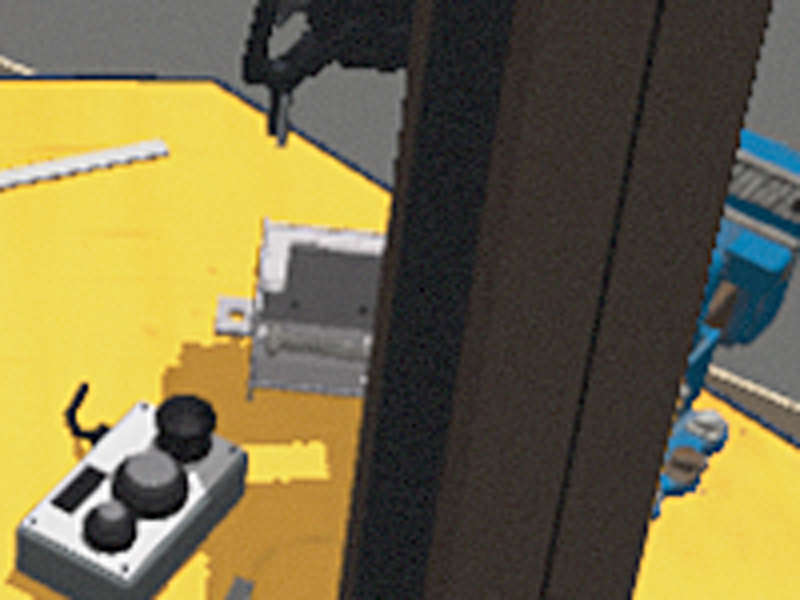

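Request:
arm_command --deltas '[[[0,0,-3],0],[[0,0,-6],0],[[0,0,-8],0],[[0,0,-9.8],0],[[0,0,-9.8],0]]'

```text
t: 2.35
ee_pos: [437.6, -327.2, 32.5]
eef_rot: [[0.882, -0.002, -0.471], [0.471, 0.002, 0.882], [-0.001, -1.0, 0.002]]
ft_force: [-0.3, 0.3, 0.1]
gripper_width: 0.989
```

Request:
arm_command --deltas '[[[0,0,0],0],[[0,0,0],0],[[0,0,0],0],[[0,0,0],0],[[0,0,0],0],[[0,0,0],0],[[0,0,0],0],[[0,0,0],0]]' --gripper 0

```text
t: 3.15
ee_pos: [439.8, -329.3, 36.1]
eef_rot: [[0.882, 0.004, -0.471], [0.471, -0.004, 0.882], [0.002, -1.0, -0.005]]
ft_force: [0.8, -0.2, 6.3]
gripper_width: 0.687
```

Request:
arm_command --deltas '[[[0,0,0.5],0],[[0,0,1.5],0],[[0,0,3],0],[[0,0,5],0],[[0,0,7],0],[[0,0,9],0],[[0,0,11],0],[[0,0,12],0],[[0,0,12],0]]'

```text
t: 4.05
ee_pos: [438.9, -328.5, 155.6]
eef_rot: [[0.882, 0.003, -0.471], [0.471, -0.003, 0.882], [0.001, -1.0, -0.004]]
ft_force: [0.1, -0.0, -5.6]
gripper_width: 0.687
```

Run:
```python
from h import *
s=sense();print(s["t"],s["ee_pos"],s["ft_force"],s["ft_torque"],s["gripper_width"])
c=camera("scene");t=camera("top")
a=cv2.resize(c["img"][90:240,320:460],None,fx=3,fy=3,interpolation=cv2.INTER_CUBIC)
b=cv2.resize(t["img"][170:320,370:510],None,fx=3,fy=3,interpolation=cv2.INTER_CUBIC)
cv2.imwrite("pics/s3.png",np.hstack([a,b])[:, :800] if 0 else cv2.resize(np.hstack([a,b]),(800,428)))
```

```text
4.05 [ 438.86054984 -328.45326733  155.60248528] [ 0.11377472 -0.02916077 -5.60457291] [-0.08386396  0.04636745  0.02117893] 0.6869357779960423
```

View pics/s3.png

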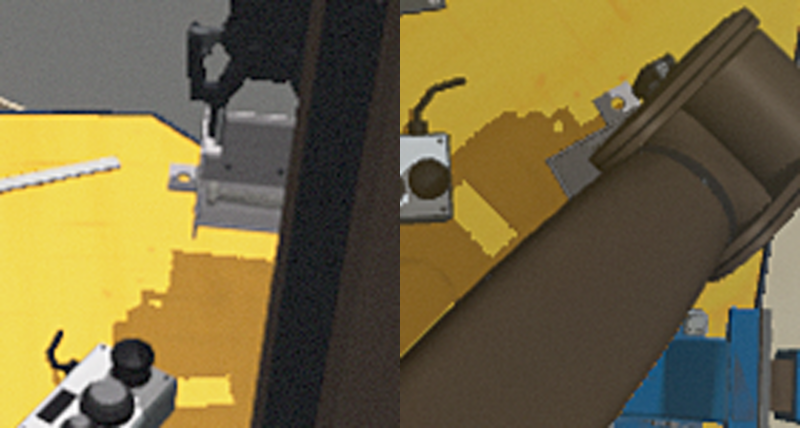

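Request:
arm_command --deltas '[[[0.3,1,0.2],1],[[1,2.5,0.5],3],[[2,5,1],6],[[3,7.5,1],9],[[4,10,1],12],[[5,12.5,1],15],[[6,15,1],18],[[6,17.5,1],21],[[6,20,1],24],[[6,22.5,1],27]]'

```text
t: 5.15
ee_pos: [497.7, -100.0, 162.7]
eef_rot: [[0.568, -0.001, -0.823], [0.823, 0.001, 0.568], [0.0, -1.0, 0.002]]
ft_force: [-0.3, 0.0, -4.4]
gripper_width: 0.69
```

Request:
arm_command --deltas '[[[0,2.5,0],3],[[0,5,0],6],[[0,7.5,0],9],[[0,10,0],12],[[-1,12.5,0],15],[[-1.5,15,0],18],[[-2,17.5,0],21],[[-2.5,20,0],24],[[-3,22.5,0],27],[[-3.5,25,0],30]]'

```text
t: 6.15
ee_pos: [461.8, 149.5, 162.9]
eef_rot: [[0.081, -0.001, -0.997], [0.997, 0.0, 0.081], [0.0, -1.0, 0.001]]
ft_force: [0.8, 0.2, -4.0]
gripper_width: 0.689
```

Request:
arm_command --deltas '[[[0,2.5,0],2],[[0,5,0],4],[[-0.3,7.5,0],6],[[-0.6,10,0],8],[[-0.9,12,0],9],[[-0.9,13.5,0],9],[[-0.9,14.7,0],9.4],[[-0.9,15.4,0],9.4],[[-0.9,15.5,0],9.4]]'

```text
t: 7.05
ee_pos: [454.1, 302.9, 163.2]
eef_rot: [[-0.08, -0.0, -0.997], [0.997, -0.0, -0.08], [-0.0, -1.0, 0.0]]
ft_force: [0.8, -1.1, -4.2]
gripper_width: 0.69
```

Run:
```python
from h import *
s=sense();print(s["t"],s["ee_pos"],s["ft_force"],np.degrees(np.arctan2(s["eef_rot"][1,0],s["eef_rot"][0,0])))
c=camera("scene");t=camera("top")
a=cv2.resize(c["img"][180:430,120:350],(552,600));b=cv2.resize(t["img"][170:310,140:300],(525,600))
cv2.imwrite("pics/s4.png",cv2.resize(np.hstack([a,b]),(800,446)))
```

```text
7.05 [454.06386713 302.87125441 163.20355095] [ 0.75900258 -1.05247725 -4.18639035] 94.56697046670732
```

View pics/s4.png

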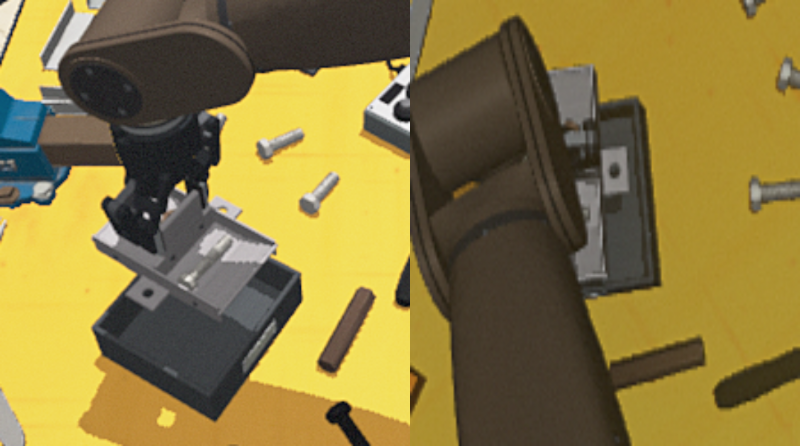

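Run:
```python
from h import *
t=camera("top");c=camera("scene")
print(pt(t,(224.1,223.4),130)) 
k=lambda u,v:(120+u/.743/2.4,180+v/.743/2.4)
print("lug holes scene",pt(c,k(149,293),130),pt(c,k(228,212),130))
# bin corners scene z=55: near bottom, left, right
print(pt(c,k(217,408),55),pt(c,k(94,325),55),pt(c,k(301,272),55))
```

```text
[453.1 241.5 130. ]
lug holes scene [442.9 359.6 130. ] [447.6 241.  130. ]
[341.1 385.   55. ] [504.  394.1  55. ] [374.3 215.8  55. ]
```

Request:
arm_command --deltas '[[[0.2,-0.1,-1],0],[[0.4,-0.1,-3],0],[[0.4,-0.1,-5],0],[[0.4,-0.1,-6.5],0],[[0.4,-0.1,-7.2],0],[[0.4,-0.1,-7.2],0]]'

```text
t: 7.85
ee_pos: [458.3, 301.2, 91.1]
eef_rot: [[-0.078, -0.0, -0.997], [0.997, -0.0, -0.078], [-0.0, -1.0, 0.0]]
ft_force: [-0.0, -0.7, -5.3]
gripper_width: 0.688
```

Request:
arm_command --deltas '[[[0,0,-0.4],0],[[0,0,-0.8],0],[[0,0,-1.1],0],[[0,0,-1.4],0],[[0,0,-1.4],0]]'

```text
t: 8.35
ee_pos: [461.3, 303.3, 82.4]
eef_rot: [[-0.079, 0.008, -0.997], [0.997, 0.004, -0.079], [0.004, -1.0, -0.008]]
ft_force: [-4.4, 0.0, 12.6]
gripper_width: 0.691
```

Run:
```python
from h import *
c=camera("scene")
cv2.imwrite("pics/s5.png",cv2.resize(c["img"][220:420,140:320],None,fx=3,fy=3))
```

```text
(no output)
```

View pics/s5.png

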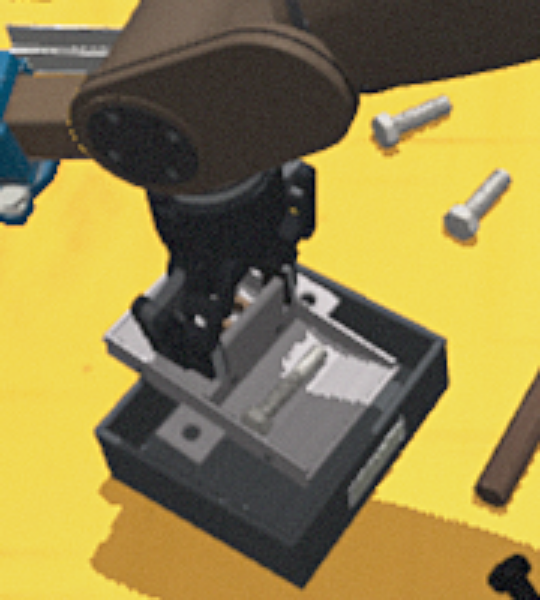

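Request:
arm_command --deltas '[[[0,0,-0.3],0],[[0,0,-0.6],0],[[0,0,-0.9],0],[[0,0,-1.2],0],[[0,0,-1.2],0]]'

```text
t: 8.9
ee_pos: [456.4, 302.4, 68.6]
eef_rot: [[-0.08, -0.005, -0.997], [0.997, 0.001, -0.08], [0.001, -1.0, 0.005]]
ft_force: [-15.2, -1.7, 17.5]
gripper_width: 0.687
```

Run:
```python
from h import *
c=camera("scene")
cv2.imwrite("pics/s6.png",cv2.resize(c["img"][220:420,140:320],None,fx=3,fy=3))
```

```text
(no output)
```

View pics/s6.png

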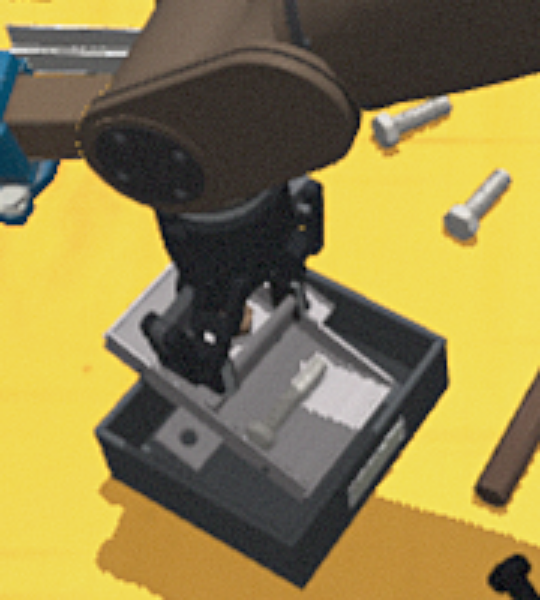

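Request:
arm_command --deltas '[[[0.2,0,-0.2],0],[[0.4,0,-0.4],0],[[0.6,0,-0.6],0],[[0.8,0,-0.7],0],[[0.8,0,-0.7],0]]'

```text
t: 9.45
ee_pos: [458.3, 302.3, 63.4]
eef_rot: [[-0.081, -0.023, -0.996], [0.997, -0.003, -0.081], [-0.001, -1.0, 0.023]]
ft_force: [-35.1, -5.2, 38.7]
gripper_width: 0.685
```

Run:
```python
from h import *
c=camera("scene")
cv2.imwrite("pics/s7.png",cv2.resize(c["img"][220:420,140:320],None,fx=3,fy=3))
```

```text
(no output)
```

View pics/s7.png

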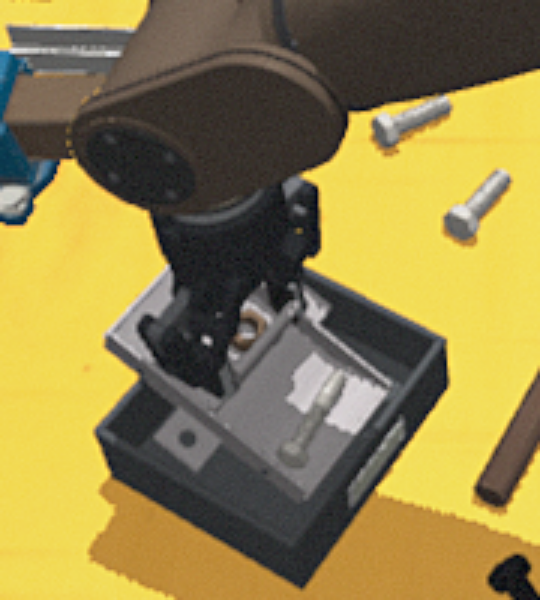

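Request:
arm_command --deltas '[[[-0.5,0,0.8],0],[[-0.8,0,1.6],0],[[-0.8,0,2.6],0],[[-0.8,0,3.8],0],[[-0.8,0,4.8],0],[[-0.8,0,5.5],0],[[-0.8,0,5.5],0],[[-0.8,0,5.5],0],[[-0.8,0,5.5],0]]'

```text
t: 10.4
ee_pos: [457.7, 300.9, 112.6]
eef_rot: [[-0.079, -0.001, -0.997], [0.997, -0.001, -0.079], [-0.001, -1.0, 0.001]]
ft_force: [0.6, -0.1, -5.6]
gripper_width: 0.686
```

Run:
```python
from h import *
c=camera("scene")
cv2.imwrite("pics/s8.png",cv2.resize(c["img"][200:420,140:320],None,fx=2.7,fy=2.7))
```

View pics/s8.png

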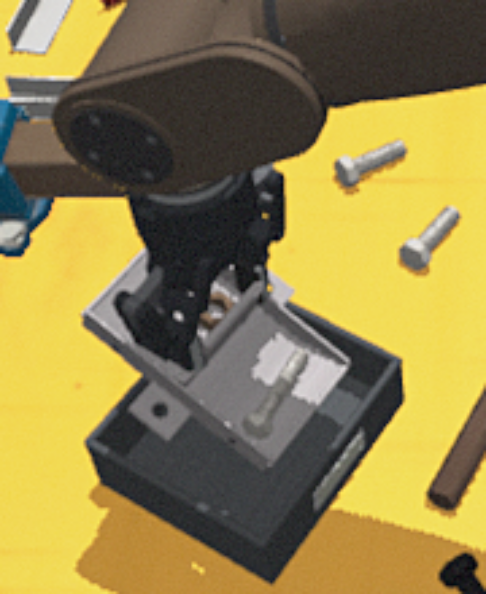

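```bash
cat > tilt.py <<'E'
from h import *
def tilt(c,px,dx,y,z,tcp,yaw):
    "pixel of a dish point (dx,y,z), known tcp and yaw; prints polar position of point seen from pivot"
    a=np.radians(yaw);ex=np.array([np.cos(a),np.sin(a),0]);ey=np.array([-np.sin(a),np.cos(a),0])
    o,d=ray(c,px);t=((tcp-o)@ex+dx)/(d@ex);P=o+t*d-tcp-[0,0,20]
    v=np.array([P@ey,P[2]]);w=np.array([y,z-56])
    print("pt",np.round(v,1),"r",round(np.hypot(*v),1),"exp",round(np.hypot(*w),1),"tilt",round(np.degrees(np.arctan2(w[1],w[0])-np.arctan2(v[1],v[0]))%360,1))
E
python3 - <<'E'
from tilt import *
c=camera("scene");T=sense()["ee_pos"]
k=lambda u,v:(140+u/2.7,200+v/2.7)
tilt(c,k(160,410),58,0,5,T,94.5)
tilt(c,k(268,466),43,79,19,T,94.5)
tilt(c,k(351,360),-43,79,19,T,94.5)
tilt(c,k(86,318),43,-79,19,T,94.5)
E
```

```text
pt [-10.2 -46.8] r 47.9 exp 51.0 tilt 12.3
pt [ 65.9 -70.6] r 96.6 exp 87.2 tilt 21.9
pt [ 73.3 -48.5] r 87.9 exp 87.2 tilt 8.4
pt [-81.9 -14. ] r 83.1 exp 87.2 tilt 15.4
```

Request:
arm_command --deltas '[[[0.5,0,0],0],[[1.1,0,0],0],[[1.6,0,-0.5],0],[[1.6,0,-1.2],0],[[1.6,0,-2],0],[[1.6,0,-2.6],0],[[1.6,0,-3],0],[[1.6,0,-3],0]]'

```text
t: 11.3
ee_pos: [475.4, 302.0, 87.1]
eef_rot: [[-0.079, 0.002, -0.997], [0.997, -0.001, -0.079], [-0.001, -1.0, -0.001]]
ft_force: [-4.9, -0.2, 13.5]
gripper_width: 0.684
```

Request:
arm_command --deltas '[[[-0.2,0,-0.3],0],[[-0.4,0,-0.6],0],[[-0.6,0,-0.9],0],[[-0.9,0,-1.2],0],[[-1.2,0,-1.5],0],[[-1.5,0,-1.8],0],[[-1.8,0,-2.0],0],[[-1.8,0,-2.0],0]]'

```text
t: 12.1
ee_pos: [456.5, 303.1, 63.9]
eef_rot: [[-0.079, 0.002, -0.997], [0.997, 0.004, -0.079], [0.004, -1.0, -0.002]]
ft_force: [-0.4, 6.4, 1.9]
gripper_width: 0.683
```

Request:
arm_command --deltas '[[[-0.2,0,-0.3],0],[[-0.4,0,-0.6],0],[[-0.6,0,-0.9],0],[[-0.6,0,-0.9],0]]'

```text
t: 12.5
ee_pos: [456.5, 303.2, 62.7]
eef_rot: [[-0.08, 0.013, -0.997], [0.997, 0.004, -0.08], [0.003, -1.0, -0.013]]
ft_force: [-2.2, -4.8, 29.0]
gripper_width: 0.682
```

Run:
```python
from h import *
c=camera("scene")
cv2.imwrite("pics/s9.png",cv2.resize(c["img"][220:420,140:320],None,fx=3,fy=3))
```

```text
(no output)
```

View pics/s9.png

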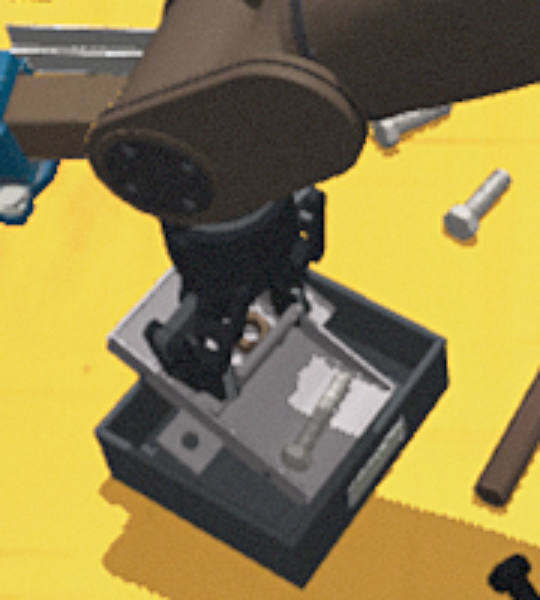

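```bash
cat > tilt2.py <<'E'
from h import *
def yz(c,px,dx,tcp,yaw):
    a=np.radians(yaw);ex=np.array([np.cos(a),np.sin(a),0]);ey=np.array([-np.sin(a),np.cos(a),0])
    o,d=ray(c,px);t=((tcp-o)@ex+dx)/(d@ex);P=o+t*d
    return np.array([(P-tcp)@ey,P[2]]),P
E
python3 - <<'E'
from tilt2 import *
c=camera("scene");T=sense()["ee_pos"]
k=lambda u,v:(140+u/3,220+v/3)
D={}
for n,p,dx,y,z in[("lugL",(190,440),58,0,5),("lip+L",(307,500),43,79,19),("lip+R",(393,387),-43,79,19),("lip-L",(108,340),43,-79,19)]:
    D[n]=yz(c,k(*p),dx,T,94.5);print(n,np.round(D[n][0],1),np.round(D[n][1],1))
for a,b,w in[("lugL","lip+L",(79,14)),("lugL","lip-L",(-79,14)),("lip-L","lip+L",(158,0))]:
    v=D[b][0]-D[a][0];print(a,b,np.hypot(*v),np.hypot(*w),"tilt",np.degrees(np.arctan2(w[1],w[0])-np.arctan2(v[1],v[0]))%360)
# bin rim corners
for p in[(303,590),(97,433),(447,342)]:print(pt(c,k(*p),0 if p[1]==590 else 55))
E
```

```text
lugL [-9.2 39.1] [461.1 361.7  39.1]
lip+L [67.8 16.4] [385.6 340.7  16.4]
lip+R [72.2 33.1] [387.9 254.6  33.1]
lip-L [-83.1  70.7] [535.9 352.6  70.7]
lugL lip+L 80.21267491422402 80.23091673413684 tilt 26.452044990483834
lugL lip-L 80.36166976442685 80.23091673413684 tilt 13.141825992034075
lip-L lip+L 160.29266314953458 158.0 tilt 19.800088651136626
[354.5 380.6   0. ]
[501.3 397.4  55. ]
[371.9 218.1  55. ]
```

Run:
```python
from h import *
s=sense();print(s["ee_pos"],s["ft_force"],s["ft_torque"])
t=camera("top");c=camera("scene")
print("block1 end corners", two(t,(246,162),c,(210,247)),two(t,(258,154),c,(209,250)),two(t,(262,154),c,(208,270)))
a=cv2.imread("pics/top0.png");b=cv2.imread("pics/scene0.png")
A=cv2.resize(a[90:180,190:290],(440,396),interpolation=cv2.INTER_CUBIC);B=cv2.resize(b[225:305,120:220],(360,288),interpolation=cv2.INTER_CUBIC)
B=cv2.copyMakeBorder(B,0,108,0,0,cv2.BORDER_CONSTANT);cv2.imwrite("pics/v.png",np.hstack([A,B]))
```

```text
[456.52825146 303.17861885  62.69651047] [-3.62979091 -4.76117475 30.5510671 ] [0.32804224 0.57454577 0.37321059]
block1 end corners (array([603.8, 187.1, 123.7]), 4.7) (array([638.3, 164.4,  71.5]), 2.0) (array([659.9, 163.3, -11.5]), 2.2)
```

View pics/v.png

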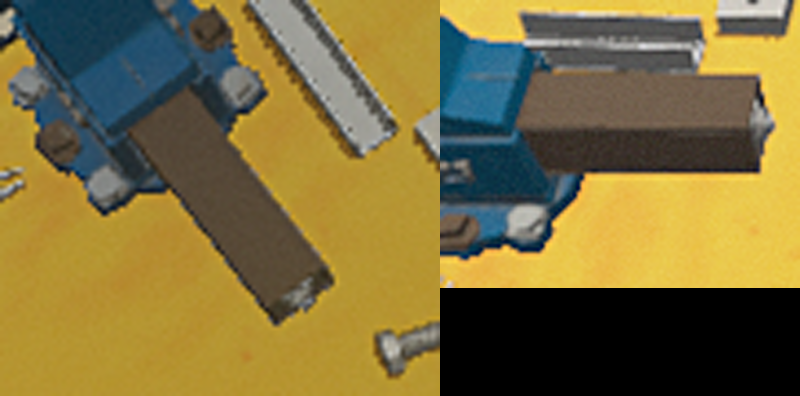

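Run:
```python
from h import *
t=camera("top");c=camera("scene")
q=lambda u,v:(190+u/4.4,90+v/4.4)
k=lambda u,v:(120+(u-440)/3.6,225+v/3.6)
print(two(t,q(325,263),c,k(757,75)),two(t,q(266,312),c,k(750,130)))
print(two(t,q(188,88),c,k(524,72)),two(t,q(130,132),c,k(520,128)))
```

```text
(array([653. , 151.3,  63.4]), 2.1) (array([624. , 186. ,  64.2]), 1.9)
(array([763.6, 234.1,  64.7]), 8.5) (array([735.1, 266.5,  63.2]), 1.4)
```

Request:
arm_command --deltas '[[[0,0,0.8],0],[[0,0,1.8],0],[[0,0,3],0],[[0,0,4.2],0],[[0,0,5.2],0],[[0,0,6],0],[[0,0,6],0],[[0,0,6],0]]'

```text
t: 13.6
ee_pos: [449.9, 300.9, 113.9]
eef_rot: [[-0.079, -0.001, -0.997], [0.997, -0.001, -0.079], [-0.001, -1.0, 0.001]]
ft_force: [-0.6, 0.4, -4.1]
gripper_width: 0.683
```

Run:
```python
from h import *
s=sense();print(s["t"],s["ee_pos"],s["ft_force"],s["ft_torque"])
c=camera("scene");T=s["ee_pos"]
cv2.imwrite("pics/s10.png",cv2.resize(c["img"][235:385,150:290],None,fx=4,fy=4,interpolation=cv2.INTER_CUBIC))
# expected pixels (crop coords) for tilts, pivot 60, tcp offset 24
a=np.radians(94.5);ex=np.array([np.cos(a),np.sin(a),0]);ey=np.array([-np.sin(a),np.cos(a),0])
for pv,off in((60,24),(55,19),(48,19)):
  for th in(15,20,25,30,35,40):
    r=np.radians(th);o=[]
    for x,y,z in((43,79,19),(-43,79,19),(43,-79,19),(58,0,5),(43,0,30)):
        b=z-pv;P=T+[0,0,off]+ex*x+ey*(y*np.cos(r)+b*np.sin(r))+np.array([0,0,-y*np.sin(r)+b*np.cos(r)])
        o.append(((proj(c,P)-[150,235])*4).astype(int).tolist())
    print(pv,th,o)
```

```text
13.6 [449.88310564 300.90825418 113.93332611] [-0.59861462  0.40233236 -4.08658867] [0.07178842 0.02082202 0.03764116]
60 15 [[366, 541], [480, 401], [91, 334], [203, 473], [228, 426]]
60 20 [[357, 541], [472, 402], [85, 323], [194, 466], [223, 422]]
60 25 [[348, 540], [462, 403], [81, 312], [186, 460], [218, 418]]
60 30 [[338, 539], [452, 402], [77, 302], [178, 452], [214, 415]]
60 35 [[327, 536], [441, 400], [75, 292], [170, 445], [210, 411]]
60 40 [[316, 532], [430, 397], [74, 283], [163, 438], [206, 406]]
55 15 [[368, 542], [482, 403], [93, 335], [205, 474], [230, 427]]
55 20 [[360, 543], [474, 404], [88, 325], [198, 468], [226, 424]]
55 25 [[352, 543], [466, 405], [84, 315], [190, 462], [222, 421]]
55 30 [[342, 542], [456, 405], [82, 305], [183, 456], [219, 418]]
55 35 [[332, 540], [446, 404], [80, 296], [176, 449], [215, 415]]
55 40 [[322, 537], [435, 402], [80, 288], [169, 442], [212, 411]]
48 15 [[370, 536], [485, 396], [93, 328], [206, 468], [231, 421]]
48 20 [[363, 538], [478, 399], [89, 319], [199, 463], [228, 419]]
48 25 [[356, 539], [470, 401], [86, 309], [193, 458], [225, 416]]
48 30 [[347, 539], [461, 401], [85, 301], [186, 452], [223, 414]]
48 35 [[338, 538], [452, 401], [84, 292], [180, 446], [220, 412]]
48 40 [[328, 536], [442, 400], [85, 285], [174, 441], [218, 409]]
```

View pics/s10.png

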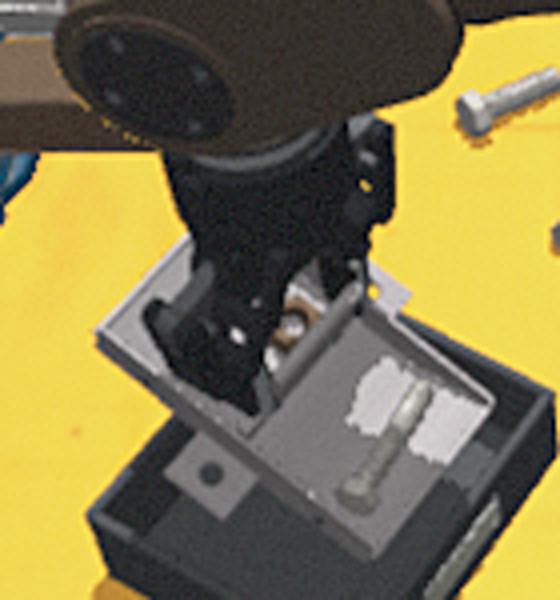

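Request:
arm_command --deltas '[[[0,0,1],0],[[0,-0.5,2.5],-1],[[0.5,-2,4],-3],[[1,-4,5],-5],[[1.5,-6.5,5.3],-8],[[2,-9,5.3],-11],[[2.5,-11.5,5.3],-14],[[3,-14,5.3],-17],[[3.5,-16.5,5.3],-20],[[4,-19,5.3],-23]]'

```text
t: 14.65
ee_pos: [490.9, 109.2, 169.2]
eef_rot: [[0.321, 0.003, -0.947], [0.947, -0.001, 0.321], [0.0, -1.0, -0.003]]
ft_force: [0.6, 0.5, -4.3]
gripper_width: 0.686
```

Request:
arm_command --deltas '[[[0.2,-2.5,0],-3],[[0.4,-5,0],-6],[[0.6,-7.5,0],-9],[[0.8,-10,0],-12],[[0.8,-12.5,0],-15],[[0.8,-15,0],-18],[[0.8,-17.5,0],-21],[[0.8,-20,0],-24],[[0.6,-22.5,0],-27],[[0.4,-25,0],-30]]'

```text
t: 15.65
ee_pos: [494.0, -141.0, 169.2]
eef_rot: [[0.751, 0.002, -0.66], [0.66, -0.002, 0.751], [0.0, -1.0, -0.003]]
ft_force: [-0.1, 0.3, -4.1]
gripper_width: 0.682
```

Request:
arm_command --deltas '[[[-1,-2.5,0],-3],[[-2,-5,0],-6],[[-3,-7.5,0],-9],[[-4,-10,0],-11],[[-5,-12.5,0],-13.4],[[-5.5,-15,0],-13.4],[[-5.6,-17,0],-13.4],[[-5.6,-18.5,0],-13.4],[[-5.6,-18.8,0],-13.4],[[-5.6,-18.8,0],-13.4]]'

```text
t: 16.65
ee_pos: [438.2, -326.8, 167.4]
eef_rot: [[0.882, -0.0, -0.471], [0.471, 0.001, 0.882], [0.0, -1.0, 0.001]]
ft_force: [-1.0, 0.4, -4.6]
gripper_width: 0.683
```

Request:
arm_command --deltas '[[[0,0,-2],0],[[0,0,-5],0],[[0,0,-8],0],[[0,0,-10],0],[[0,0,-11.3],0],[[0,0,-12],0],[[0,0,-12.6],0],[[0,0,-13.2],0],[[0,0,-13.6],0],[[0,0,-13.6],0]]'

```text
t: 17.65
ee_pos: [443.2, -331.2, 38.1]
eef_rot: [[0.882, 0.009, -0.471], [0.471, -0.009, 0.882], [0.004, -1.0, -0.013]]
ft_force: [2.7, -3.3, 13.0]
gripper_width: 0.68
```

Request:
arm_command --deltas '[[[0,0,0],0],[[0,0,0],0],[[0,0,0],0],[[0,0,0.5],0],[[0,0,1.0],0],[[0,0,1.0],0]]' --gripper 7.6

```text
t: 18.25
ee_pos: [438.6, -327.1, 42.2]
eef_rot: [[0.882, 0.001, -0.471], [0.471, -0.001, 0.882], [0.0, -1.0, -0.002]]
ft_force: [-0.7, -0.4, 0.2]
gripper_width: 0.887
```

Run:
```python
from h import *
s=sense();print(s["t"],s["ee_pos"],s["ft_force"],s["gripper_width"])
c=camera("scene");im=c["img"]
hsv=cv2.cvtColor(im[150:260,340:440],cv2.COLOR_BGR2HSV)
# lug: gray blob at left of dish
m=((hsv[...,1]<70)&(hsv[...,2]>90)).astype(np.uint8);m[:,80:]=0
print([proj(c,p) for p in[[490,-299,5],[386,-355,5]]])
ys,xs=np.nonzero(m);i=xs.argmin();print("leftmost gray",xs.min()+340,ys[xs==xs.min()]+150)
cv2.imwrite("pics/s11.png",cv2.resize(im[110:260,320:440],None,fx=4,fy=4,interpolation=cv2.INTER_CUBIC))
```

```text
18.25 [ 438.57382895 -327.07250102   42.22394533] [-0.66377295 -0.38001523  0.23625703] 0.8865047904592097
[array([379.5, 187.7]), array([425. , 192.3])]
leftmost gray 340 [150 151 152 225 226 227 236 237 238 239 240 241 242 243 244 245 246 247
 248 249 250 251]
```

View pics/s11.png

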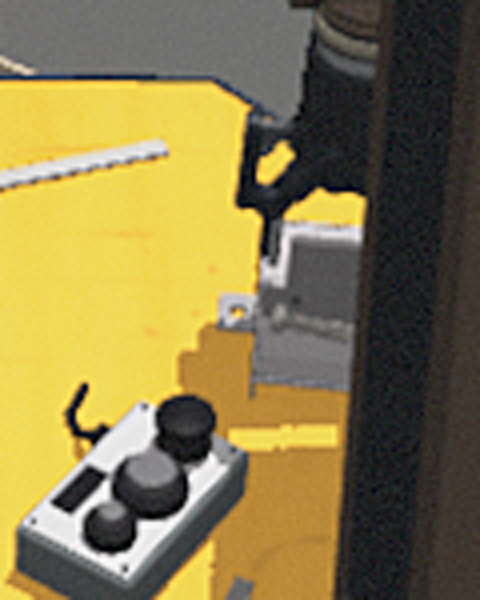

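Request:
arm_command --deltas '[[[0,0,0.4],0],[[0,0,0.8],0],[[0,0,0.8],0]]'

```text
t: 18.6
ee_pos: [438.5, -327.1, 50.1]
eef_rot: [[0.882, 0.001, -0.471], [0.471, -0.001, 0.882], [0.0, -1.0, -0.001]]
ft_force: [0.1, -0.7, -0.3]
gripper_width: 0.89
```

Request:
arm_command --deltas '[[[0,0,0],0],[[0,0,0],0],[[0,0,0],0],[[0,0,0],0],[[0,0,0],0],[[0,0,0],0]]' --gripper 0

```text
t: 19.2
ee_pos: [438.7, -327.0, 50.2]
eef_rot: [[0.882, 0.001, -0.471], [0.471, -0.001, 0.882], [0.001, -1.0, -0.001]]
ft_force: [-0.5, 2.0, 5.5]
gripper_width: 0.679
```

Request:
arm_command --deltas '[[[0,0,0.5],0],[[0,0,1.5],0],[[0,0,3],0],[[0,0,5],0],[[0,0,7],0],[[0,0,9],0],[[0,0,11],0],[[0,0,12],0],[[0,0,12],0]]'

```text
t: 20.1
ee_pos: [438.9, -327.5, 171.6]
eef_rot: [[0.882, 0.003, -0.471], [0.471, -0.003, 0.882], [0.001, -1.0, -0.004]]
ft_force: [-0.2, -1.0, -3.8]
gripper_width: 0.681
```

Request:
arm_command --deltas '[[[0.3,1,0.2],1],[[1,2.5,0.5],3],[[2,5,1],6],[[3,7.5,1],9],[[4,10,1],12],[[5,12.5,1],15],[[6,15,1],18],[[6,17.5,1],21],[[6,20,1],24],[[6,22.5,1],27]]'

```text
t: 21.1
ee_pos: [497.4, -98.9, 178.1]
eef_rot: [[0.568, -0.002, -0.823], [0.823, 0.002, 0.568], [0.0, -1.0, 0.003]]
ft_force: [0.1, 0.4, -4.7]
gripper_width: 0.681
```

Request:
arm_command --deltas '[[[0,2.5,0],3],[[0,5,0],6],[[0,7.5,0],9],[[0,10,0],12],[[-1,12.5,0],15],[[-1.5,15,0],18],[[-2,17.5,0],21],[[-2.5,20,0],24],[[-3,22.5,0],27],[[-3.5,25,0],30]]'

```text
t: 22.1
ee_pos: [461.4, 150.5, 178.2]
eef_rot: [[0.081, -0.002, -0.997], [0.997, 0.0, 0.081], [0.0, -1.0, 0.002]]
ft_force: [0.3, -0.1, -3.8]
gripper_width: 0.676
```

Request:
arm_command --deltas '[[[0,2.5,0],2],[[0,5,0],4],[[-0.2,7.5,0],6],[[-0.4,10,0],8],[[-0.5,12,0],9],[[-0.5,13.5,0],9],[[-0.5,14.7,-1],9.4],[[-0.5,15.4,-2],9.4],[[-0.5,15.4,-4],9.4],[[-0.5,15.4,-5],9.4]]'

```text
t: 23.1
ee_pos: [456.4, 301.6, 126.2]
eef_rot: [[-0.079, -0.005, -0.997], [0.997, -0.002, -0.079], [-0.002, -1.0, 0.005]]
ft_force: [-0.8, -0.5, -4.1]
gripper_width: 0.676
```

Request:
arm_command --deltas '[[[0,0,-0.6],0],[[0,0,-1.2],0],[[0,0,-1.8],0],[[0,0,-2.2],0],[[0,0,-2.2],0]]'

```text
t: 23.6
ee_pos: [457.9, 302.1, 106.9]
eef_rot: [[-0.079, -0.001, -0.997], [0.997, -0.0, -0.079], [-0.0, -1.0, 0.001]]
ft_force: [-0.6, -0.7, -4.4]
gripper_width: 0.676
```

Request:
arm_command --deltas '[[[0,0,-0.4],0],[[0,0,-0.8],0],[[0,0,-1.2],0],[[0,0,-1.5],0],[[0,0,-1.5],0]]'

```text
t: 24.1
ee_pos: [458.2, 302.9, 96.1]
eef_rot: [[-0.079, -0.001, -0.997], [0.997, -0.0, -0.079], [-0.0, -1.0, 0.001]]
ft_force: [-11.5, -3.2, 15.3]
gripper_width: 0.677
```

Request:
arm_command --deltas '[[[0,0,-0.3],0],[[0,0,-0.5],0],[[0,0,-0.7],0],[[0,0,-0.7],0]]'

```text
t: 24.5
ee_pos: [455.4, 302.6, 89.2]
eef_rot: [[-0.08, -0.009, -0.997], [0.997, -0.002, -0.08], [-0.001, -1.0, 0.009]]
ft_force: [-19.5, -5.9, 23.4]
gripper_width: 0.674
```

Run:
```python
from h import *
s=sense();print(s["ft_force"],s["ft_torque"])
```

```text
[-19.48757873  -5.9302819   23.3880519 ] [-0.58654591  2.61397421  0.14360483]
```

Request:
arm_command --deltas '[[[0.2,0,-0.3],0],[[0.3,0,-0.6],0],[[0.3,0,-0.8],0],[[0.3,0,-0.8],0]]'

```text
t: 24.9
ee_pos: [456.6, 302.5, 80.3]
eef_rot: [[-0.08, -0.013, -0.997], [0.997, -0.003, -0.08], [-0.002, -1.0, 0.013]]
ft_force: [-21.9, -3.9, 22.3]
gripper_width: 0.68
```

```bash
cat > dt.py <<'E'
from tilt2 import *
def corners(img,box=(140,220,320,420)):
    x0,y0,x1,y1=box;g=img[y0:y1,x0:x1];h=cv2.cvtColor(g,cv2.COLOR_BGR2HSV)
    m=((h[...,1]<70)&(h[...,2]>88)).astype(np.uint8)
    n,l,st,ce=cv2.connectedComponentsWithStats(m,connectivity=4)
    i=1+st[1:,4].argmax();p=np.argwhere(l==i)[:,::-1]+[x0,y0]
    low=p[p[:,1]==p[:,1].max()].mean(0);left=p[p[:,0]==p[:,0].min()].mean(0);right=p[p[:,0]==p[:,0].max()].mean(0)
    return left,low,right,st[i,4]
E
python3 - <<'E'
from dt import *
im=cv2.resize(cv2.imread("pics/s10.png"),(140,150),interpolation=cv2.INTER_AREA)
print("s10",[np.round((np.array(v))*4) for v in corners(im,(0,0,140,150))[:3]])
s=sense();c=camera("scene");T=s["ee_pos"];a,b,r,n=corners(c["img"]);print(a,b,r,n)
A=yz(c,a,43,T,94.5)[0];B=yz(c,b,43,T,94.5)[0];v=B-A;print(A,B,np.hypot(*v),"tilt",-np.degrees(np.arctan2(v[1],v[0])))
E
```

```text
s10 [array([ 96., 330.]), array([372., 556.]), array([548., 392.])]
[173.  330.5] [241. 384.] [287. 334.] 2515
[-90.52483306  73.36715886] [64.97767365 22.69430157] 163.55050613869395 tilt 18.048987269540824
```

Request:
arm_command --deltas '[[[0.1,0,-0.3],0],[[0.2,0,-0.6],0],[[0.2,0,-0.8],0],[[0.2,0,-0.8],0]]'

```text
t: 25.35
ee_pos: [458.4, 302.4, 73.8]
eef_rot: [[-0.078, -0.015, -0.997], [0.997, -0.004, -0.078], [-0.002, -1.0, 0.016]]
ft_force: [-25.3, -7.5, 31.4]
gripper_width: 0.679
```

```bash
cat > m.py <<'E'
from dt import *
s=sense();c=camera("scene");T=s["ee_pos"];a,b,r,n=corners(c["img"]);print(T,a,b,r,n)
A=yz(c,a,43,T,94.5)[0];B=yz(c,b,43,T,94.5)[0];v=B-A;print(A,B,np.hypot(*v),"tilt",-np.degrees(np.arctan2(v[1],v[0])))
E
python3 m.py
```

```text
[458.37724891 302.36109412  73.79673286] [174.  330.5] [240.5 385. ] [286.  333.5] 2758
[-86.07061711  75.11915576] [64.44938554 16.12285966] 161.668902856073 tilt 21.40268992874946
```

Request:
arm_command --deltas '[[[-0.3,0,0.8],0],[[-0.3,0,1.8],0],[[0,0,2.6],0],[[0.5,0,2.8],0],[[0.9,0,2.6],0],[[0.9,0,2.2],0],[[0.9,0,1.8],0],[[0.9,0,1.4],0]]'

```text
t: 26.2
ee_pos: [471.6, 303.3, 83.1]
eef_rot: [[-0.078, -0.002, -0.997], [0.997, 0.002, -0.078], [0.002, -1.0, 0.002]]
ft_force: [-8.0, 4.8, 10.1]
gripper_width: 0.676
```

Request:
arm_command --deltas '[[[0,0,-0.3],0],[[0,0,-0.6],0],[[0,0,-0.9],0],[[0,0,-1.2],0],[[0,0,-1.2],0]]'

```text
t: 26.7
ee_pos: [469.3, 303.3, 76.6]
eef_rot: [[-0.08, -0.011, -0.997], [0.997, -0.002, -0.08], [-0.001, -1.0, 0.011]]
ft_force: [-21.6, -2.1, 31.6]
gripper_width: 0.677
```

```bash
python3 m.py
```

```text
[469.31967971 303.3183432   76.5852238 ] [169. 326.] [234.5 382. ] [286.  333.5] 2930
[-85.935732   81.5476034] [60.90840027 13.22990594] 161.95834949217968 tilt 24.949711526581066
```

Request:
arm_command --deltas '[[[0.1,0,-0.3],0],[[0.2,0,-0.6],0],[[0.3,0,-0.8],0],[[0.3,0,-0.8],0]]'

```text
t: 27.15
ee_pos: [477.9, 302.9, 67.5]
eef_rot: [[-0.081, 0.007, -0.997], [0.997, 0.0, -0.081], [-0.0, -1.0, -0.007]]
ft_force: [-0.5, -2.7, 2.4]
gripper_width: 0.461
```

```bash
python3 m.py
```

```text
[477.90486053 302.85105336  67.50922326] [168. 332.] [235.5 386. ] [287. 334.] 3144
[-89.64803306  50.15175773] [68.3171502  -5.03217397] 167.32682223194828 tilt 19.256471990037625
```

Request:
arm_command --deltas '[[[0,0,1],0],[[0,0,3],0],[[0,0,6],0],[[0,0,9],0],[[0,0,12],0],[[0,0,14],0],[[0,0,14],0]]' --gripper 8.5

```text
t: 27.9
ee_pos: [477.1, 302.9, 206.9]
eef_rot: [[-0.079, 0.006, -0.997], [0.997, 0.002, -0.079], [0.002, -1.0, -0.006]]
ft_force: [1.2, -0.9, -0.3]
gripper_width: 0.997
```

Run:
```python
from h import *
c=camera("scene");t=camera("top");s=sense();print(s["ee_pos"],s["gripper_width"])
A=cv2.resize(c["img"][240:400,140:300],(480,480),interpolation=cv2.INTER_CUBIC);B=cv2.resize(t["img"][180:290,150:257],(320,330),interpolation=cv2.INTER_CUBIC)
B=cv2.copyMakeBorder(B,0,150,0,0,cv2.BORDER_CONSTANT);cv2.imwrite("pics/z.png",np.hstack([A,B]))
```

```text
[474.95494805 302.02002276 202.53703557] 0.9950475968377313
```

View pics/z.png

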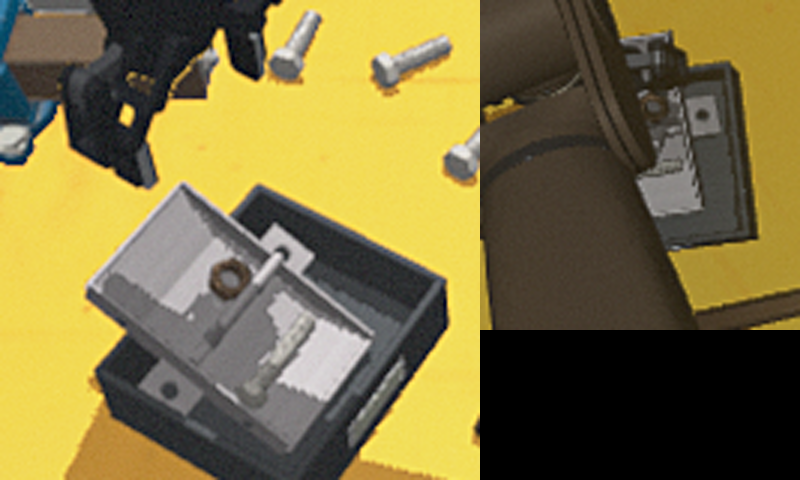

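Run:
```python
from h import *
from scipy.optimize import least_squares
from scipy.spatial.transform import Rotation as R
c=camera("scene");t=camera("top")
k=lambda u,v:(140+u/3,240+v/3)
q=lambda u,v:(150+(u-480)/2.99,180+v/3)
for n,a,b in[("lugR",q(702,115),k(281,252)),("bolt lip R",q(703,213),k(373,335)),("nut lip R",q(672,32),k(183,184)),("nut",q(655,107),k(230,280))]:print(n,two(t,a,c,b))
obs=[(t,q(702,115),(-58,0,5)),(t,q(703,213),(-43,79,19)),(t,q(672,32),(-43,-79,19)),(c,k(281,252),(-58,0,5)),(c,k(373,335),(-43,79,19)),(c,k(183,184),(-43,-79,19)),(c,k(172,391),(58,0,5)),(c,k(88,290),(43,-79,19)),(c,k(293,452),(43,79,19))]
def f(x):
    M=R.from_euler("ZX",[x[3],-x[4]],degrees=True)
    return np.concatenate([proj(cc,M.apply(P)+x[:3])-p for cc,p,P in obs])
r=least_squares(f,[460,302,40,94.5,25],loss="soft_l1");print(np.round(r.x,1),np.round(f(r.x).reshape(-1,2),1).tolist())
x=r.x;M=R.from_euler("ZX",[x[3],-x[4]],degrees=True)
print("grip pts z=45,55,60,70",[np.round(M.apply([0,0,h])+x[:3],1).tolist() for h in(45,55,60,70)])
```

```text
lugR (array([479.4, 258.2,  40.7]), 2.6)
bolt lip R (array([396.9, 261.2,  22.4]), 5.0)
nut lip R (array([544.3, 275.9,  82. ]), 1.2)
nut (array([486. , 297.5,  49.1]), 2.6)
[460.  302.   40.   94.5  25. ] [[5.0, 5.8], [2.5, 4.0], [3.8, 5.9], [11.6, -1.5], [9.1, 0.3], [10.4, -2.1], [9.4, -3.7], [11.7, -6.0], [8.4, -4.3]]
grip pts z=45,55,60,70 [[441.0, 300.5, 80.8], [436.8, 300.2, 89.8], [434.7, 300.0, 94.4], [430.5, 299.7, 103.4]]
```

```bash
cat > pose.py <<'E'
from h import *
from scipy.optimize import least_squares
from scipy.spatial.transform import Rotation as R
def fit(obs,x0):
    def f(x):
        M=R.from_euler("ZX",[x[3],-x[4]],degrees=True)
        return np.concatenate([proj(cc,M.apply(P)+x[:3])-p for cc,p,P in obs])
    r=least_squares(f,x0,loss="soft_l1",diff_step=.02);x=r.x
    print(np.round(x,1),"res",np.round(f(x).reshape(-1,2),1).tolist())
    M=R.from_euler("ZX",[x[3],-x[4]],degrees=True)
    for h in(45,55,62,70):print("grip",h,np.round(M.apply([0,0,h])+x[:3],1))
E
python3 - <<'E'
from pose import *
c=camera("scene");t=camera("top")
k=lambda u,v:(140+u/3,240+v/3)
q=lambda u,v:(150+(u-480)/2.99,180+v/3)
obs=[(t,q(702,115),(-58,0,5)),(t,q(703,213),(-43,79,19)),(t,q(672,32),(-43,-79,19)),(c,k(281,252),(-58,0,5)),(c,k(373,335),(-43,79,19)),(c,k(183,184),(-43,-79,19)),(c,k(172,391),(58,0,5)),(c,k(88,290),(43,-79,19)),(c,k(293,452),(43,79,19))]
fit(obs,[470,312,36,94.5,25])
fit(obs[3:],[470,312,36,94.5,25])
E
```

```text
[474.  315.   32.9  96.5  22.8] res [[0.4, 0.1], [-1.1, -1.6], [-1.6, 0.0], [1.4, 0.8], [-0.2, 1.0], [-0.9, 1.7], [0.3, -0.3], [1.2, -1.4], [0.0, -2.9]]
grip 45 [456.7 313.   74.4]
grip 55 [452.8 312.6  83.6]
grip 62 [450.1 312.3  90. ]
grip 70 [447.  311.9  97.4]
[468.  321.   46.6  97.9  28.2] res [[0.4, 0.3], [-0.7, 1.7], [-1.5, 0.4], [-0.1, 0.4], [0.8, -1.5], [0.2, -1.3]]
grip 45 [446.9 318.1  86.2]
grip 55 [442.2 317.4  95. ]
grip 62 [439.  317.  101.2]
grip 70 [435.2 316.5 108.3]
```

Request:
arm_command --deltas '[[[-0.5,0.3,-2],0.5],[[-1.2,0.6,-5],1],[[-1.8,0.9,-7],1.5],[[-2.1,1,-9],1.5],[[-2.1,1,-10],1.5],[[-2.1,1,-11],1.5],[[-2.1,1,-12],1.5],[[-2.1,1,-13],1.5],[[-2.1,1,-13.2],1.5],[[-2.1,1,-13.2],1.5]]'

```text
t: 29.2
ee_pos: [454.1, 312.2, 71.1]
eef_rot: [[-0.105, -0.0, -0.995], [0.995, -0.0, -0.105], [-0.0, -1.0, 0.0]]
ft_force: [-0.7, 0.2, -0.3]
gripper_width: 0.995
```

Request:
arm_command --deltas '[[[0,0,0],0],[[0,0,0],0],[[0,0,0],0],[[0,0,0],0],[[0,0,0],0],[[0,0,0],0],[[0,0,0],0],[[0,0,0],0]]' --gripper 0

```text
t: 30.0
ee_pos: [454.6, 312.7, 72.6]
eef_rot: [[-0.105, 0.001, -0.994], [0.994, 0.001, -0.105], [0.0, -1.0, -0.001]]
ft_force: [-1.8, -0.8, 5.4]
gripper_width: 0.685
```

```bash
python3 m.py
```

```text
[454.6269435 312.6818099  72.62493  ] [170. 334.] [236.5 389. ] [286.  333.5] 2961
[-88.61430633  77.19467577] [60.57918884 16.76518326] 160.9671474761937 tilt 22.04996885376025
```

Request:
arm_command --deltas '[[[0,0,0.6],0],[[0,0,1.4],0],[[0,0,2.2],0],[[0,-0.3,2.8],-0.5],[[0,-0.6,2.8],-1.5],[[-0.3,-0.8,2.8],-1.5],[[-0.8,-0.8,2.8],-1.5],[[-1.3,-0.8,2.8],-1.5],[[-1.6,-0.8,2.8],-1.5],[[-1.6,-0.8,2.8],-1.5]]'

```text
t: 31.05
ee_pos: [437.3, 304.4, 99.0]
eef_rot: [[-0.079, -0.001, -0.997], [0.997, -0.0, -0.079], [-0.0, -1.0, 0.001]]
ft_force: [0.7, 0.2, -4.7]
gripper_width: 0.685
```

```bash
python3 m.py; python3 -c "
from h import *;s=sense();print(s['ft_force'],s['ft_torque'])"
```

```text
[437.32860013 304.36077522  99.01107094] [177.  326.5] [244.5 384. ] [286.  333.5] 2617
[-87.51096137 108.17122461] [58.92739493 40.86161494] 161.16691890587092 tilt 24.685624544505398
[-0.14757146  0.19134409 -3.89755828] [ 0.00612351 -0.00737171 -0.03202455]
```

Request:
arm_command --deltas '[[[-0.3,0,0],0],[[-0.6,0,0],0],[[-0.9,0,0],0],[[-1.2,0,0],0],[[-1.5,0,0],0],[[-1.8,0,0],0],[[-2.0,0,0],0],[[-2.0,0,0],0]]'

```text
t: 31.9
ee_pos: [424.1, 305.7, 102.8]
eef_rot: [[-0.081, 0.017, -0.997], [0.997, 0.004, -0.081], [0.003, -1.0, -0.017]]
ft_force: [10.1, 1.0, -4.0]
gripper_width: 0.686
```

```bash
python3 m.py
```

```text
[424.11988803 305.6552184  102.76433607] [180.  328.5] [245.5 384. ] [286.  333.5] 2752
[-89.90932636 113.14882428] [51.0317452  49.65888657] 154.58123379884393 tilt 24.250207621358253
```

Request:
arm_command --deltas '[[[-0.3,0,-0.1],0],[[-0.6,0,-0.2],0],[[-0.9,0,-0.3],0],[[-1.2,0,-0.4],0],[[-1.2,0,-0.4],0]]'

```text
t: 32.45
ee_pos: [412.4, 306.3, 99.4]
eef_rot: [[-0.079, 0.017, -0.997], [0.997, 0.006, -0.078], [0.005, -1.0, -0.018]]
ft_force: [9.2, 0.8, -3.0]
gripper_width: 0.684
```

```bash
python3 m.py
```

```text
[412.36998717 306.29913189  99.38101624] [183.  330.5] [245. 386.] [286.  333.5] 2560
[-92.18958373 116.2510767 ] [38.77596553 44.19489125] 149.47932618348395 tilt 28.819234920339703
```

Request:
arm_command --deltas '[[[-0.3,0,0],0],[[-0.6,0,0],0],[[-0.9,0,0],0],[[-1.2,0,0],0],[[-1.4,0,0],0],[[-1.4,0,0],0],[[-1.4,0,0],0]]'

```text
t: 33.2
ee_pos: [398.0, 306.1, 98.9]
eef_rot: [[-0.079, 0.016, -0.997], [0.997, 0.005, -0.079], [0.004, -1.0, -0.016]]
ft_force: [9.7, 0.5, -2.3]
gripper_width: 0.685
```

Request:
arm_command --deltas '[[[0.5,0,0],0],[[1.5,0,0],0],[[3,0,0],0],[[4.5,0,0],0],[[5,0,0],0],[[5,0,0],0],[[5,0,0],0]]'

```text
t: 33.9
ee_pos: [441.7, 304.1, 94.8]
eef_rot: [[-0.079, -0.002, -0.997], [0.997, -0.001, -0.079], [-0.0, -1.0, 0.002]]
ft_force: [-0.2, -0.3, -5.0]
gripper_width: 0.691
```

```bash
python3 m.py;python3 -c "
from h import *
c=camera('scene');cv2.imwrite('pics/cur.png',c['img']);s=sense();print(s['ft_force'])"
```

```text
[441.69724409 304.13275829  94.83227226] [171. 321.] [232.5 379. ] [286.  333.5] 2895
[-96.75265873 114.33733587] [33.38171023 29.04108938] 155.59692686438206 tilt 33.2427372322465
[ 5.74320567e-01 -2.62937390e-03 -3.31449548e+00]
```

Request:
arm_command --deltas '[[[-0.5,0,0],0],[[-1.5,0,0],0],[[-2.5,0,0],0],[[-3.3,0,0],0],[[-4,0,0],0],[[-4.5,0,0],0],[[-5,0,0],0],[[-5.5,0,0],0],[[-5.8,0,0],0],[[-5.8,0,0],0]]'

```text
t: 35.0
ee_pos: [389.3, 305.6, 98.4]
eef_rot: [[-0.08, 0.015, -0.997], [0.997, 0.004, -0.08], [0.003, -1.0, -0.015]]
ft_force: [8.5, 0.4, -3.6]
gripper_width: 0.684
```

Request:
arm_command --deltas '[[[1,0,0.5],0],[[2.5,0,1],0],[[4.5,0,2],0],[[6,0,3],0],[[6.5,0,3],0],[[6.5,0,3],0],[[6.5,0,3],0]]'

```text
t: 35.7
ee_pos: [447.6, 304.0, 124.1]
eef_rot: [[-0.079, -0.003, -0.997], [0.997, -0.001, -0.079], [-0.001, -1.0, 0.003]]
ft_force: [0.0, -0.5, -3.8]
gripper_width: 0.683
```

```bash
python3 m.py
cat > binlook.py <<'E'
from h import *
c=camera("scene");t=camera("top");C=np.array([436,303.]);a=np.radians(4.5);xb=np.array([np.cos(a),np.sin(a)]);yb=np.array([-xb[1],xb[0]])
for n,cc in(("scene",c),("top",t)):
    g=cc["img"];h=cv2.cvtColor(g,cv2.COLOR_BGR2HSV)
    poly=np.array([proj(cc,np.r_[C+xb*x+yb*y,4]) for x,y in((-68,-75),(68,-75),(68,75),(-68,75))],np.int32)
    M=np.zeros(g.shape[:2],np.uint8);cv2.fillPoly(M,[poly],1)
    m=((h[...,2]>85)&(M>0)).astype(np.uint8);k,l,st,ce=cv2.connectedComponentsWithStats(m)
    print(n,"floor med V",np.median(h[...,2][M>0]))
    for i in range(1,k):
        if st[i,4]>15:
            P=pt(cc,ce[i],10)[:2]-C;print("  blob",st[i].tolist(),np.round(ce[i],1),"bin xy",np.round([P@xb,P@yb]),"HSV",np.median(h[l==i],0))
E
python3 binlook.py
```

```text
[447.59295642 303.98044213 124.1116439 ] [164.  307.5] [252. 376.] [287. 334.] 3214
[-98.93180844 149.0358282 ] [90.55523562 88.55799408] 198.90426914721763 tilt 17.701318444539027
scene floor med V 70.0
  blob [208, 319, 72, 57, 1881] [240.4 347.4] bin xy [ 11. -26.] HSV [108.  10. 114.]
  blob [256, 359, 19, 29, 145] [265.  373.3] bin xy [-64.  -6.] HSV [ 34.  16. 107.]
top floor med V 66.0
  blob [219, 209, 11, 5, 48] [223.8 210.9] bin xy [ 64. -44.] HSV [ 17.5  25.  102. ]
  blob [207, 210, 10, 11, 67] [211.1 215.3] bin xy [55. -9.] HSV [ 20.  13. 112.]
  blob [211, 225, 14, 13, 78] [218.4 233.3] bin xy [  5. -25.] HSV [ 15.   15.  116.5]
  blob [210, 256, 14, 4, 37] [216.6 257.5] bin xy [-58. -15.] HSV [ 25.  26. 106.]
```

Run:
```python
from h import *
c=camera("scene");t=camera("top")
print(two(t,(216.6,257.5),c,(265,373.3)))
h=cv2.cvtColor(c["img"],cv2.COLOR_BGR2HSV)
m=(h[352:392,250:280,2]>85).astype(int)
for r in m: print("".join(".#"[v] for v in r))
```

```text
(array([380. , 286.1,  -6.1]), 0.7)
.#######################......
########################......
#######################.......
######################........
######################........
#####################.........
####################..........
###################....#......
##################.....##.....
##############..##....###.....
##############.......###.....#
#############.......#####....#
#############......######...##
############......#######..###
###########.......######...###
##########.......######...####
#########........#####...#####
#########.......#####...######
########.......######..#######
#######.......######...#######
######........#####...########
######.......#####....########
#####.......######...#########
.###........#####...##########
..........######...###########
..........######...###########
.........######...############
.........#####...#############
.......#######...#############
.......######...##############
......######...###############
......#####...################
......#####...################
......####...#################
......###...##################
......##....##################
.......#...###################
..........####################
.........#####################
.........#####################
```

Run:
```python
from h import *
a=cv2.imread("pics/scene0.png");b=camera("scene")["img"]
M=(slice(362,386),slice(256,276))
hb=cv2.cvtColor(b,cv2.COLOR_BGR2HSV);ha=cv2.cvtColor(a,cv2.COLOR_BGR2HSV)
m=np.zeros(b.shape[:2],bool);m[359:388,256:275]=hb[359:388,256:275,2]>85
k,l=cv2.connectedComponents(m.astype(np.uint8));i=l[373,265];
print(i,(l==i).sum(),"then",np.median(ha[l==i],0),"now",np.median(hb[l==i],0),"std now",hb[l==i].std(0))
# bolt colour reference: M12 in dish at start, scene0 around crop s1 (540,155)
print("M12 ref",np.median(ha[195:199,392:408].reshape(-1,3),0))
```

```text
2 145 then [38. 14. 98.] now [ 36.  15. 107.] std now [34.47098144  8.61416581 18.14519849]
M12 ref [ 20.   13.5 112.5]
```

```bash
cat > bf.py <<'E'
from h import *
def find(img,box,lab):
    x0,y0,x1,y1=box;h=cv2.cvtColor(cv2.GaussianBlur(img,(3,3),0)[y0:y1,x0:x1],cv2.COLOR_BGR2HSV)
    m=((h[...,0]>12)&(h[...,0]<60)&(h[...,1]>14)&(h[...,1]<85)&(h[...,2]>75)).astype(np.uint8)
    k,l,st,ce=cv2.connectedComponentsWithStats(m,connectivity=4)
    for i in range(1,k):
        if st[i,4]>=25:print(lab,"blob",(st[i,:2]+[x0,y0]).tolist(),st[i,2:].tolist(),np.round(ce[i]+[x0,y0],1),np.median(h[l==i],0))
E
python3 - <<'E'
from bf import *
s10=cv2.resize(cv2.imread("pics/s10.png"),(140,150),interpolation=cv2.INTER_AREA);find(s10,(0,0,140,150),"s10(+150,235)")
find(camera("scene")["img"],(150,235,290,400),"now")
find(cv2.imread("pics/cur.png"),(150,235,290,400),"cur(33.9s)")
find(cv2.imread("pics/top0.png"),(165,195,250,275),"top0");find(camera("top")["img"],(165,195,250,275),"topnow")
E
```

```text
s10(+150,235) blob [0, 8] [18, 19, 239] [ 7.1 18.1] [ 15.  80. 127.]
s10(+150,235) blob [115, 17] [25, 9, 37] [127.2  21. ] [ 20.  39. 205.]
s10(+150,235) blob [24, 69] [13, 15, 27] [29.8 75.8] [ 18.  47. 201.]
s10(+150,235) blob [108, 128] [16, 22, 59] [114.9 139.4] [ 34.  19. 104.]
now blob [150, 245] [20, 17, 211] [157.  254.7] [ 15.  81. 128.]
now blob [258, 363] [16, 22, 60] [265.2 374. ] [ 34.  19. 106.]
cur(33.9s) blob [150, 235] [77, 27, 630] [176.  246.4] [ 14.   69.5 116. ]
cur(33.9s) blob [240, 235] [21, 10, 90] [251.8 237.9] [ 14.   65.  100.5]
cur(33.9s) blob [258, 363] [16, 23, 68] [265.5 373.7] [ 34.  19. 104.]
top0 blob [178, 208] [58, 54, 1390] [213.7 234.2] [24. 34. 77.]
topnow blob [199, 195] [18, 22, 169] [208.6 203.6] [18. 30. 88.]
topnow blob [165, 202] [19, 13, 101] [172.9 207.6] [17. 81. 86.]
topnow blob [216, 202] [14, 12, 119] [223.1 207.7] [18. 27. 99.]
topnow blob [211, 225] [14, 13, 101] [217.6 232. ] [18. 24. 92.]
topnow blob [210, 255] [14, 5, 48] [217.  257.5] [24.  25.  97.5]
```

Run:
```python
from h import *
a=cv2.imread("pics/top0.png");t=camera("top");b=t["img"]
for lab,g in(("top0",a),("now",b)):
    v=cv2.cvtColor(g,cv2.COLOR_BGR2HSV)[...,2];print(lab);print(v[248:268,206:232:2])
print(pt(t,(217,257.5),10))
```

```text
top0
[[ 73  75  76  76  78  77  75  78  75  77  75  79  78]
 [ 74  76  75  74  77  77  79  76  82  81  77  77  79]
 [ 75  77  75  75  77  76  75  79  79  78  77  79  81]
 [ 77  77  77  74  76  75  77  76  76  79  80  76  79]
 [ 75  80  77  78  76  77  77  78  77  78  77  79  81]
 [ 74  75  74  78  75  78  76  82  80  79  79  77  79]
 [ 70  78  78  76  76  81  76  76  78  80  77  78  79]
 [ 76  78  76  76  77  74  76  78  76  79  81  81  80]
 [ 80  75  74  79  75  78  77  78  78  82  77  78  83]
 [ 78  78  77  78  75  78  76  77  83  80  80  65  70]
 [ 77  76  79  76  78  74  76  66  64  65  73  72  78]
 [ 75  75  77  76  64  69  73  70  74  79  76  72  72]
 [ 68  68  67  73  68  77  73  73  72  61  54  51  43]
 [ 72  74  75  69  61  57  57  68  43  32  32  68  78]
 [ 67  62  58  76 117 126  61  67  98 142 181 184 181]
 [ 87 137  76  68  91 123 179 179 179 184 189 183 182]
 [ 91  89 128 179 179 177 184 184 184 184 181 180 181]
 [179 175 181 186 184 182 182 182 181 180 180 181 179]
 [184 184 180 180 181 181 179 179 178 179 181 179 180]
 [183 181 179 180 182 179 180 178 178 181 178 179 
[... 430 characters left out ...]
67  69  71  75  76]
 [ 42  43  65  62  66  64  61  92  99  61  70  74  72]
 [ 45  42 105  90  95  99  98 107 122  48  71  63  57]
 [ 46  47  74 144 144 148 134 110  86  50  62  63  69]
 [ 46  45  57 117  87  93  77  67  65  71  67  65  63]
 [ 50  46  41  67  59  66  63  56  56  48  42  42  38]
 [ 53  42  37  59  48  46  49  60  35  24  24  60  71]
 [ 51  46  41  53 114 120  51  55  91 135 171 171 170]
 [ 52  49  49  52  86 110 172 170 172 173 178 175 174]
 [ 57  50  40  78 171 167 174 177 174 171 171 170 172]
 [ 54  50  41  54 185 173 171 169 171 170 169 168 170]
 [ 56  50  44  34 186 170 172 170 168 171 172 170 171]
 [ 62  52  54  39 133 172 169 172 170 168 171 172 168]]
[379.1 282.1  10. ]
```

Request:
arm_command --deltas '[[[0,0,1],0],[[0,-0.5,2.5],-1],[[0.5,-2,4],-3],[[1,-4,5],-5],[[1.5,-6.5,5.3],-8],[[2,-9,5.3],-11],[[2.5,-11.5,5.3],-14],[[3,-14,5.3],-17],[[3.5,-16.5,5.3],-20],[[4,-19,5.3],-23]]'

```text
t: 37.15
ee_pos: [489.9, 112.1, 180.4]
eef_rot: [[0.321, 0.003, -0.947], [0.947, -0.0, 0.321], [0.0, -1.0, -0.003]]
ft_force: [-0.5, 0.4, -3.0]
gripper_width: 0.69
```

Request:
arm_command --deltas '[[[0.2,-2.5,0],-3],[[0.4,-5,0],-6],[[0.6,-7.5,0],-9],[[0.8,-10,0],-12],[[0.8,-12.5,0],-15],[[0.8,-15,0],-18],[[0.8,-17.5,0],-21],[[0.8,-20,0],-24],[[0.4,-22.5,0],-27],[[0,-25,0],-30]]'

```text
t: 38.15
ee_pos: [489.0, -138.1, 180.4]
eef_rot: [[0.752, 0.002, -0.66], [0.66, -0.002, 0.752], [0.001, -1.0, -0.003]]
ft_force: [1.2, 0.3, -3.5]
gripper_width: 0.682
```

Request:
arm_command --deltas '[[[-1,-2.5,0],-3],[[-2,-5,0],-6],[[-3,-7.5,0],-9],[[-4,-10,0],-11],[[-5.5,-12,0],-13.4],[[-6.5,-13.3,0],-13.4],[[-7.2,-14.2,0],-13.4],[[-7.4,-14.5,0],-13.4],[[-7.4,-14.5,0],-13.4]]'

```text
t: 39.05
ee_pos: [415.0, -281.2, 179.1]
eef_rot: [[0.883, 0.001, -0.47], [0.47, -0.001, 0.883], [0.0, -1.0, -0.001]]
ft_force: [-0.2, -0.8, -3.5]
gripper_width: 0.684
```

Run:
```python
from tilt2 import *
s=sense();T=s["ee_pos"];c=camera("scene");print(T,s["ft_force"])
# tilt: dish gray mask lower part
h=cv2.cvtColor(c["img"],cv2.COLOR_BGR2HSV)
x0,y0,x1,y1=350,80,440,240
m=((h[y0:y1,x0:x1,1]<70)&(h[y0:y1,x0:x1,2]>88)).astype(np.uint8);k,l,st,ce=cv2.connectedComponentsWithStats(m,connectivity=4)
for i in range(1,k):
    if st[i,4]>60:print(st[i]+[x0,y0,0,0,0])
a=np.radians(28.1);ex=np.array([np.cos(a),np.sin(a),0]);ey=np.array([-np.sin(a),np.cos(a),0])
for th in(35,45,55):
    r=np.radians(th);o=[]
    for x,y,z in((43,79,19),(-43,79,19),(43,-79,19),(58,0,5)):
        b=z-55;P=T+[0,0,20]+ex*x+ey*(y*np.cos(r)+b*np.sin(r))+np.array([0,0,-y*np.sin(r)+b*np.cos(r)]);o.append(proj(c,P).astype(int).tolist())
    print(th,o)
```

```text
[ 414.97055771 -281.20051716  179.05780957] [-0.20077382 -0.81083343 -3.4826816 ]
[ 350   80   85   99 3611]
[407  80  27   7  66]
[435  80   5  30 110]
[391 109   9  14  74]
[430 112   8  15  79]
[398 123  28  21 448]
[350 210  14  22 203]
[361 219  20  21 163]
35 [[387, 176], [424, 179], [394, 111], [384, 145]]
45 [[387, 174], [424, 178], [394, 107], [384, 141]]
55 [[387, 172], [423, 175], [395, 103], [384, 137]]
```

Request:
arm_command --deltas '[[[0,0,-2],0],[[0,0,-5],0],[[0,0,-8],0],[[0,0,-10],0],[[0,0,-11],0],[[0,0,-11.6],0],[[0,0,-11.6],0]]'

```text
t: 39.8
ee_pos: [424.4, -290.2, 74.9]
eef_rot: [[0.881, 0.019, -0.473], [0.473, -0.022, 0.881], [0.006, -1.0, -0.028]]
ft_force: [-0.4, -3.7, 31.5]
gripper_width: 0.684
```

Request:
arm_command --deltas '[[[0.2,-0.4,-0.3],0],[[0.5,-1.0,-0.7],0],[[0.8,-1.6,-1.1],0],[[1.1,-2.1,-1.5],0],[[1.4,-2.6,-1.9],0],[[1.6,-3.0,-2.2],0],[[1.6,-3.0,-2.2],0]]'

```text
t: 40.5
ee_pos: [438.2, -317.1, 48.5]
eef_rot: [[0.882, 0.014, -0.47], [0.47, -0.014, 0.882], [0.006, -1.0, -0.019]]
ft_force: [2.5, -4.6, 18.0]
gripper_width: 0.684
```

Request:
arm_command --deltas '[[[0.3,-0.5,-0.2],0],[[0.6,-1.0,-0.4],0],[[0.9,-1.6,-0.7],0],[[1.1,-2.1,-0.9],0],[[1.1,-2.1,-0.9],0]]'

```text
t: 41.0
ee_pos: [444.1, -331.6, 34.2]
eef_rot: [[0.882, 0.001, -0.472], [0.472, 0.001, 0.882], [0.001, -1.0, 0.001]]
ft_force: [-2.0, 3.5, 11.2]
gripper_width: 0.684
```

```bash
cat > lug.py <<'E'
from h import *
s=sense();T=s["ee_pos"];c=camera("scene");print(T,s["ft_force"])
a=np.radians(28.1);ex=np.array([np.cos(a),np.sin(a),0]);ey=np.array([-np.sin(a),np.cos(a),0])
for th in(0,10,20,30):
    r=np.radians(th);o=[]
    for x,y,z in((43,79,19),(43,-79,26),(71,17,5),(71,-17,5)):
        b=z-55;P=np.r_[T[:2],41*np.sin(r)+55*np.cos(r)]+ex*x+ey*(y*np.cos(r)+b*np.sin(r))+np.array([0,0,-y*np.sin(r)+b*np.cos(r)]);o.append(proj(c,P).tolist())
    print(th,o)
h=cv2.cvtColor(c["img"],cv2.COLOR_BGR2HSV);x0,y0,x1,y1=355,140,410,230
m=((h[y0:y1,x0:x1,1]<60)&(h[y0:y1,x0:x1,2]>100)).astype(np.uint8);k,l,st,ce=cv2.connectedComponentsWithStats(m,connectivity=4)
for i in range(1,k):
    if st[i,4]>30:
        p=np.argwhere(l==i)[:,::-1]+[x0,y0];print(st[i,4],"left",p[p[:,0]==p[:,0].min()].mean(0),"low",p[p[:,1]==p[:,1].max()].mean(0),"top",p[p[:,1]==p[:,1].min()].mean(0))
E
python3 lug.py
```

```text
[ 444.0606707  -331.64912016   34.20627214] [-1.97622299  3.52924617 11.24025326]
0 [[382.9, 202.7], [387.3, 161.5], [373.4, 189.6], [374.5, 181.2]]
10 [[382.9, 202.7], [388.1, 154.6], [373.8, 186.2], [375.0, 176.3]]
20 [[382.9, 202.3], [388.9, 148.5], [374.2, 182.8], [375.5, 171.6]]
30 [[383.0, 201.4], [389.5, 143.5], [374.6, 179.5], [376.0, 167.5]]
92 left [393. 167.] low [405.5 171. ] top [395.5 165. ]
50 left [385.  175.5] low [388. 181.] top [386.5 166. ]
476 left [374. 189.] low [401.5 206. ] top [379.7 183. ]
105 left [355. 220.] low [358.5 229. ] top [356. 211.]
87 left [366.  226.5] low [371. 229.] top [373.5 219. ]
```

Request:
arm_command --deltas '[[[0,0,0],0],[[0,0,0],0],[[0,0,0],0],[[0,0,0],0],[[0,0,0],0]]' --gripper 8.5

```text
t: 41.55
ee_pos: [442.1, -331.6, 31.2]
eef_rot: [[0.882, -0.0, -0.471], [0.471, 0.0, 0.882], [-0.0, -1.0, 0.0]]
ft_force: [-0.7, -0.0, 0.8]
gripper_width: 1.0
```

```bash
python3 lug.py
python3 - <<'E'
from h import *
c=camera("scene");g=cv2.resize(c["img"][175:205,368:392],None,fx=1,fy=1);h=cv2.cvtColor(g,cv2.COLOR_BGR2HSV)
print(h[5:22,2:20,1])
E
```

```text
[ 442.10996766 -331.61443022   31.15085484] [-0.68762127 -0.04077876  0.76799626]
0 [[383.6, 203.0], [387.9, 161.8], [374.0, 189.9], [375.1, 181.5]]
10 [[383.5, 203.0], [388.8, 154.8], [374.4, 186.5], [375.6, 176.6]]
20 [[383.6, 202.6], [389.5, 148.8], [374.8, 183.1], [376.1, 171.9]]
30 [[383.6, 201.7], [390.1, 143.8], [375.2, 179.8], [376.6, 167.7]]
182 left [385.  178.5] low [387.5 181. ] top [390.5 164. ]
466 left [374.  188.5] low [403. 206.] top [379.44444444 183.        ]
104 left [355. 220.] low [358.5 229. ] top [356. 211.]
88 left [366.  226.5] low [371.5 229. ] top [373.5 219. ]
[[162 165 170 164 165 167 166 168 160 169 163 168 162 190 110  10   2   2]
 [161 169 167 172 173 173 186 180 180 175 177 170 167 191  89   3  19   5]
 [164 164 164 171 141  81  87 104  98 121 133 148 155 174  78  21  14   3]
 [168 174 160 176  99  15   8  14  10  34  41  52  61  72  26  22   3   6]
 [165 162 168 183  87  10  10  10   9  15  10   9  12  11   6   8   7  12]
 [171 162 171 176  93   4  10   4  10  11   8   8   6   3   9  11  13  14]
 [161 164 168 181  72  13  10  11  41  42  18   8   3   0   2   9  16   6]
 [166 162 165 182  56  15  11  86 184 190 171  50   7  13  11   2   7  10]
 [171 173 173 174  72  17  12  71 143 154 123  26  10   7   4  11  13   3]
 [175 178 185 168  69  32  11  28   6  32   4  19   8   5   9   8   6   9]
 [183 182 186 153  30  16  10  13  17  15   6  10   4  12   5   2  10  12]
 [179 173 179 157  59  17  15  18  43  34  32  26  29  15   4   2   8   6]
 [176 182 177 175 154 158 155 146 144 150 129 107 114  47   5   7   6   6]
 [176 179 171 180 189 181 188 182 184 185 179 179 180  77  14   2   2   6]
 [178 175 180 177 181 185 177 177 181 172 183 182 198  74  15  10  11  10]
 [178 172 175 176 177 166 175 181 185 174 174 171 192  49  14  11   2   4]
 [182 177 179 172 177 179 179 176 176 177 176 190 177  36  23   9   8   2]]
```

Request:
arm_command --deltas '[[[0,0,2],0],[[0,0,5],0],[[0,0,8],-5],[[0,0,9],-13],[[0,0,9],-21],[[0,0,9],-29],[[0,0,9],-37],[[0,0,9],-45],[[0,0,9],-53],[[0,0,9],-61]]'

```text
t: 42.65
ee_pos: [442.0, -331.6, 121.2]
eef_rot: [[0.837, -0.0, 0.548], [-0.548, 0.0, 0.837], [-0.0, -1.0, 0.0]]
ft_force: [0.5, 0.3, -0.3]
gripper_width: 0.997
```

Request:
arm_command --deltas '[[[0,0,0],-8],[[0,0,0],-16],[[0,0,0],-24],[[0,0,0],-29],[[0,0,0],-29]]'

```text
t: 43.15
ee_pos: [442.0, -331.6, 121.2]
eef_rot: [[0.471, -0.0, 0.882], [-0.882, 0.0, 0.471], [-0.0, -1.0, -0.0]]
ft_force: [0.7, 0.1, -0.9]
gripper_width: 0.995
```

Run:
```python
from h import *
s=sense();print(s["t"],s["ee_pos"],np.degrees(np.arctan2(s["eef_rot"][1,0],s["eef_rot"][0,0])),s["joints"].round(1))
c=camera("scene");P=pt(c,(379.1,187.4),5);P0=pt(c,(379.4,188),5);print(P,P0)
for yaw in(26,28.1,30):
    a=np.radians(yaw);print(yaw,P[:2]-58*np.array([np.cos(a),np.sin(a)]))
t=camera("top")
g=cv2.cvtColor(t["img"],cv2.COLOR_BGR2HSV)[195:265,405:490]
m=((g[...,1]<60)&(g[...,2]>100)).astype(np.uint8);k,l,st,ce=cv2.connectedComponentsWithStats(m)
for i in range(1,k):
    if st[i,4]>20: print(st[i]+[405,195,0,0,0])
```

```text
43.15 [ 442.01722061 -331.63469398  121.18534518] -61.87688213598105 [-47.4   7.9 112.7  -0.   59.5  14.5]
[ 491.5 -299.5    5. ] [ 489.6 -298.     5. ]
26 [ 439.36994531 -324.92552651]
28.1 [ 440.33664177 -326.81868911]
30 [ 441.27052658 -328.5       ]
[431 204  18  17 125]
```

Request:
arm_command --deltas '[[[0,0.2,-3],0],[[0,0.2,-6],0],[[0,0.2,-8],0],[[0,0.2,-8.6],0],[[0,0.2,-8.6],0]]'

```text
t: 43.75
ee_pos: [441.6, -329.2, 34.5]
eef_rot: [[0.472, -0.001, 0.882], [-0.882, 0.002, 0.472], [-0.002, -1.0, -0.001]]
ft_force: [0.4, 0.3, 0.2]
gripper_width: 0.998
```

Request:
arm_command --deltas '[[[0,0,0],0],[[0,0,0],0],[[0,0,0],0],[[0,0,0],0],[[0,0,0],0],[[0,0,0],0],[[0,0,0],0],[[0,0,0],0],[[0,0,0],0],[[0,0,0],0]]' --gripper 0

```text
t: 44.75
ee_pos: [442.4, -330.0, 35.8]
eef_rot: [[0.471, 0.001, 0.882], [-0.882, -0.001, 0.471], [0.001, -1.0, 0.0]]
ft_force: [-0.5, -0.3, 3.6]
gripper_width: 0.086
```

Request:
arm_command --deltas '[[[0,0,0.5],0],[[0,0,1.5],0],[[0,0,3],0],[[0,0,5],0],[[0,0,7],0],[[0,0,9],0],[[0,0,11],0],[[0,0,12],0],[[0,0,12],0]]'

```text
t: 45.65
ee_pos: [442.9, -330.5, 157.7]
eef_rot: [[0.471, 0.003, 0.882], [-0.882, -0.003, 0.471], [0.004, -1.0, 0.001]]
ft_force: [0.0, -0.2, -3.1]
gripper_width: 0.086
```

Request:
arm_command --deltas '[[[0.6,0.6,0],-1],[[2.6,2.5,0],-3],[[5.2,5,0],-6],[[7.8,7.5,0],-9],[[10.4,10,0],-12],[[13,12.5,0],-15],[[15.6,15,0],-18],[[18.2,17.5,0],-21],[[20.5,19.7,0],-21],[[22,21,0],-21]]'

```text
t: 46.65
ee_pos: [662.5, -117.3, 153.2]
eef_rot: [[0.126, -0.003, 0.992], [-0.992, 0.002, 0.126], [-0.002, -1.0, -0.002]]
ft_force: [-0.8, 0.4, -3.7]
gripper_width: 0.083
```

Request:
arm_command --deltas '[[[0.6,0.6,-1],0],[[1.0,0.9,-2.5],0],[[1.15,1.1,-4.5],0],[[1.15,1.1,-6],0],[[1.15,1.1,-6.5],0],[[1.15,1.1,-6.5],0],[[1.15,1.1,-6.5],0]]'

```text
t: 47.35
ee_pos: [673.8, -109.3, 90.9]
eef_rot: [[0.123, 0.001, 0.992], [-0.992, -0.0, 0.123], [0.0, -1.0, 0.001]]
ft_force: [1.2, -0.2, -3.2]
gripper_width: 0.084
```

Run:
```python
from h import *
s=sense();T=s["ee_pos"];print(s["t"],T,s["ft_force"],np.degrees(np.arctan2(s["eef_rot"][1,0],s["eef_rot"][0,0])))
a=np.radians(7.1);ex=np.array([np.cos(a),np.sin(a),0])
for n in("top","scene"):
    c=camera(n);cv2.imwrite(f"pics/p_{n}.png",c["img"])
    for sg in(1,-1):
        L=T+ex*58*sg;L[2]=T[2]-36+5;u=proj(c,L);print(n,sg,"pred hole px",u)
        x,y=np.round(u).astype(int);print(cv2.cvtColor(c["img"],cv2.COLOR_BGR2GRAY)[y-7:y+8,x-9:x+10])
```

```text
47.35 [ 673.84905974 -109.29854875   90.88578772] [ 1.19592751 -0.2095772  -3.24102927] -82.91691382297684
top 1 pred hole px [360.7 118.2]
[[60 64 60 54 52 49 51 52 54 51 53 56 55 61 56 55 59 58 58]
 [71 72 71 70 67 70 64 63 49 54 48 52 52 56 57 58 56 59 57]
 [73 71 69 72 68 71 68 71 68 66 63 61 51 50 49 51 52 56 54]
 [68 71 70 71 69 69 71 67 70 66 67 69 63 66 61 56 52 51 51]
 [67 70 69 72 69 69 69 69 70 70 67 68 67 66 65 66 65 64 61]
 [65 69 66 69 70 65 68 66 66 66 68 68 67 67 68 64 65 62 67]
 [70 67 68 68 70 69 67 67 66 68 66 62 64 63 64 64 68 65 65]
 [64 65 66 69 65 67 69 66 68 65 67 67 66 65 65 66 65 64 65]
 [64 67 67 60 65 61 65 65 66 67 64 67 66 67 67 67 64 64 63]
 [62 64 59 61 65 66 67 65 66 66 69 70 69 70 71 69 70 67 67]
 [56 58 61 63 61 62 61 59 63 62 64 66 72 73 71 70 71 71 67]
 [54 54 52 51 48 53 52 51 53 51 54 51 54 57 58 69 68 70 73]
 [49 49 45 49 50 48 47 48 50 48 50 49 53 54 54 53 55 61 68]
 [43 49 49 50 52 52 49 53 52 54 54 56 57 53 44 50 49 49 53]
 [53 59 60 64 61 63 65 64 66 68 61 61 58 48 71 80 53 52 52]]
top -1 pred hole px [367.5 161.4]
[[68 68 67 69 66 67 69 68
[... 2678 characters left out ...]
 152 122 125 142 189 203 204 207 174 148 203
  216]
 [ 75  75  95 162 202 212 162 103 112 122 112 181 202 212 181 134 195 220
  217]
 [ 77  74 157 207 211 214 170 111 109 137 164 195 213 192 131 128 177 215
  216]
 [ 74 134 208 220 210 211 197 170 160 176 193 212 192 145 126 143 142 170
  210]
 [ 76 124 166 180 189 209 210 207 208 208 214 197 137  92 120 139 140 181
  214]
 [ 75  61  81 107 128 155 186 207 214 213 194 136  75  46  86 110 128 191
  211]
 [ 68  61  65  63  64  74 122 149 165 185 145  78  71  84  97  96 108 123
  138]
 [ 64  65  65  63  68  62  58  64  80 113  86  71 101 103 101 101  98  92
   87]
 [ 62  67  64  67  64  61  60  64  63  67  56  87 104 103  99  95  98  97
   99]]
```

Run:
```python
from h import *
T=sense()["ee_pos"]
for n,ps in(("scene",[(258.3,185.7),(297,201)]),("top",[(359.8,122.4),(366.5,164.5)])):
    c=camera(n);g=cv2.cvtColor(cv2.imread(f"pics/{n}0.png"),cv2.COLOR_BGR2GRAY).astype(float);Q=[]
    for x,y in ps:
        X,Y=int(round(x)),int(round(y));w=g[Y-6:Y+7,X-5:X+6];b=np.median(w);m=np.abs(w-b);m[m<9]=0
        yy,xx=np.mgrid[Y-6:Y+7,X-5:X+6];q=((xx*m).sum()/m.sum(),(yy*m).sum()/m.sum());Q.append(pt(c,q,15.5));print(n,np.round(q,2),"bg",b,"n",(m>0).sum(),Q[-1])
    print("mid",(Q[0]+Q[1])/2,"sep",np.linalg.norm(Q[0]-Q[1]),"ang",np.degrees(np.arctan2(*(Q[0]-Q[1])[1::-1])))
c=camera("scene");g=cv2.cvtColor(c["img"],cv2.COLOR_BGR2GRAY).astype(float)
w=g[185:194,293:303];m=np.clip(190-w,0,None);m[m<25]=0;yy,xx=np.mgrid[185:194,293:303];q=((xx*m).sum()/m.sum(),(yy*m).sum()/m.sum())
P=pt(c,q,T[2]-36+4);a=np.radians(7.1);print("hole",np.round(q,2),P,"center-TCP",P[:2]+58*np.array([np.cos(a),np.sin(a)])-T[:2])
```

```text
scene [255.7  182.23] bg 87.0 n 39 [ 754.  -111.8   15.5]
scene [296.51 202.03] bg 91.0 n 13 [ 621.4 -116.2   15.5]
mid [ 687.7 -114.    15.5] sep 132.67298142425233 ang 1.9005200837979717
top [359.46 122.39] bg 74.0 n 10 [ 734.5 -101.8   15.5]
top [365.71 164.24] bg 79.0 n 11 [ 619.5 -115.2   15.5]
mid [ 677.  -108.5   15.5] sep 115.77806355264369 ang 6.646232678606526
hole [297.08 189.17] [ 618.1 -116.4   59.8] center-TCP [ 1.22127678 -0.02842837]
```

Request:
arm_command --deltas '[[[0.1,0,-0.8],0],[[0.2,0.1,-1.6],0],[[0.2,0.1,-2.4],0],[[0.2,0.1,-2.8],0],[[0.2,0.1,-2.8],0]]'

```text
t: 48.1
ee_pos: [674.6, -107.3, 60.5]
eef_rot: [[0.124, -0.003, 0.992], [-0.992, 0.001, 0.124], [-0.001, -1.0, -0.003]]
ft_force: [0.5, 0.2, -3.7]
gripper_width: 0.083
```

Request:
arm_command --deltas '[[[0,0,-0.3],0],[[0,0,-0.6],0],[[0,0,-0.9],0],[[0,0,-0.9],0]]'

```text
t: 48.5
ee_pos: [675.4, -107.6, 52.8]
eef_rot: [[0.124, -0.001, 0.992], [-0.992, 0.0, 0.124], [-0.0, -1.0, -0.001]]
ft_force: [-0.4, -0.0, -3.5]
gripper_width: 0.082
```

Request:
arm_command --deltas '[[[0,0,-0.3],0],[[0,0,-0.6],0],[[0,0,-0.8],0],[[0,0,-0.9],0],[[0,0,-0.9],0]]'

```text
t: 49.0
ee_pos: [675.6, -107.6, 44.1]
eef_rot: [[0.124, -0.0, 0.992], [-0.992, 0.0, 0.124], [-0.0, -1.0, -0.0]]
ft_force: [0.4, 0.5, -4.9]
gripper_width: 0.088
```

Request:
arm_command --deltas '[[[0,0,-0.2],0],[[0,0,-0.4],0],[[0,0,-0.4],0],[[0,0,-0.4],0]]'

```text
t: 49.4
ee_pos: [676.9, -108.0, 43.8]
eef_rot: [[0.124, 0.002, 0.992], [-0.992, -0.001, 0.124], [0.001, -1.0, 0.002]]
ft_force: [-4.0, 1.0, 8.3]
gripper_width: 0.084
```

Request:
arm_command --deltas '[[[0,0,0],0],[[0,0,0],0],[[0,0,0],0],[[0,0,0.5],0],[[0,0,3],0],[[0,0,7],0],[[0,0,11],0],[[0,0,15],0]]' --gripper 8.5

```text
t: 50.2
ee_pos: [675.5, -107.6, 191.9]
eef_rot: [[0.124, -0.0, 0.992], [-0.992, 0.0, 0.124], [-0.0, -1.0, -0.0]]
ft_force: [0.7, -0.4, -0.7]
gripper_width: 0.997
```

Request:
arm_command --deltas '[[[-3,3,0],8],[[-7,7,0],16],[[-11,11,0],24],[[-14,14,0],32],[[-14,17,0],40],[[-14,19,0],48],[[-14,19,0],56],[[-14,19,0],60]]' --gripper 6

```text
t: 51.0
ee_pos: [535.5, 83.2, 190.8]
eef_rot: [[0.924, 0.001, 0.383], [-0.383, -0.0, 0.924], [0.001, -1.0, 0.0]]
ft_force: [0.0, -1.0, 0.1]
gripper_width: 0.704
```

Run:
```python
from bolts import *
s=sense();print(s["t"],s["ee_pos"],np.degrees(np.arctan2(s["eef_rot"][1,0],s["eef_rot"][0,0])),s["joints"].round(1))
t=camera("top");c=camera("scene")
for n,cc in(("top",t),("scene",c)):
    g=cv2.cvtColor(cc["img"],cv2.COLOR_BGR2HSV);
    for P in([732.8,-100.8,13],[617.6,-115.2,13]):
        u=np.round(proj(cc,P)).astype(int);w=g[u[1]-10:u[1]+11,u[0]-10:u[0]+11]
        m=((w[...,1]<70)&(w[...,2]>95));ys,xs=np.nonzero(m);print(n,"lug at",u,"gray n",m.sum(),"x",xs.min()+u[0]-10,xs.max()+u[0]-10,"y",ys.min()+u[1]-10,ys.max()+u[1]-10,"medV",np.median(w[...,2]))
bolts(t)
```

```text
51.0 [535.45683505  83.24847566 190.76644827] -22.550318579040127 [ -1.9   1.7 111.3  -0.   66.9  20.7]
top lug at [359 123] gray n 189 x 349 369 y 118 133 medV 97.0
top lug at [366 165] gray n 176 x 356 376 y 155 170 medV 83.0
scene lug at [259 188] gray n 42 x 249 269 y 184 198 medV 37.0
scene lug at [298 204] gray n 281 x 288 308 y 194 214 medV 101.0
area 433 mid [652.7 122.6] len 110 head dir deg -90.3 shank pt(-8) [652.7 130.6]
area 58 mid [541.4  55.6] len 32 head dir deg 171.3 shank pt(-8) [549.3  54.4]
area 338 mid [446.2 146.3] len 97 head dir deg 175.9 shank pt(-8) [454.2 145.7]
```

Request:
arm_command --deltas '[[[0,-4,3],0],[[0,-9,5],0],[[0,-14,6],0],[[0,-19,6],0],[[0,-24,6],0],[[0,-29,6],0],[[0,-33,6],0],[[0,-37,6],0],[[0,-38,6],0]]'

```text
t: 52.0
ee_pos: [534.8, -301.9, 250.2]
eef_rot: [[0.919, -0.0, 0.395], [-0.395, -0.001, 0.919], [0.0, -1.0, -0.001]]
ft_force: [0.4, 0.8, -0.7]
gripper_width: 0.703
```

Run:
```python
from bolts import *
t=camera("top");c=camera("scene");cv2.imwrite("pics/t2.png",t["img"]);cv2.imwrite("pics/sc2.png",c["img"])
bolts(t,(245,140,330,250))
# dish outline in top: gray vs yellow in region
x0,y0,x1,y1=325,100,410,190
h=cv2.cvtColor(t["img"],cv2.COLOR_BGR2HSV)[y0:y1,x0:x1]
m=((h[...,1]<80)&(h[...,2]>90)).astype(np.uint8);m=cv2.morphologyEx(m,cv2.MORPH_CLOSE,np.ones((5,5)))
k,l,st,ce=cv2.connectedComponentsWithStats(m);i=1+st[1:,4].argmax();print("dish blob",st[i],st[i,4])
cn,_=cv2.findContours((l==i).astype(np.uint8),0,2);P=np.array([pt(t,q[0]+[x0,y0],20)[:2] for q in max(cn,key=len)],np.float32)
print("minrect mm (z=20)",cv2.minAreaRect(P))
d=cv2.cvtColor(t["img"],cv2.COLOR_BGR2HSV)
nm=((d[100:190,325:410,0]<20)&(d[100:190,325:410,1]>40)&(d[100:190,325:410,1]<140)&(d[100:190,325:410,2]<140)).astype(np.uint8)
k,l,st,ce=cv2.connectedComponentsWithStats(nm)
for i in range(1,k):
    if st[i,4]>8:print("nut cand",st[i,4],ce[i]+[325,100],pt(t,ce[i]+[325,100],18))
```

```text
area 44 mid [647.6 172.7] len 27 head dir deg 134.9 shank pt(-8) [653.3 167. ]
area 129 mid [620.4  94.6] len 61 head dir deg 110.5 shank pt(-8) [623.2  87.1]
area 132 mid [539.6  54.7] len 61 head dir deg 70.0 shank pt(-8) [536.8  47.2]
area 129 mid [448.9  86.6] len 59 head dir deg 94.1 shank pt(-8) [449.5  78.6]
dish blob [   6   14   66   57 2401] 2401
minrect mm (z=20) ((679.782470703125, -110.07637023925781), (154.128662109375, 163.1901397705078), 7.189313888549805)
nut cand 9 [373.         125.11111111] [ 725.4 -137.6   18. ]
nut cand 10 [362.9 142.3] [ 678.8 -109.3   18. ]
nut cand 60 [369.85 150.25] [ 656.6 -127.1   18. ]
nut cand 11 [374.45454545 158.63636364] [ 633.5 -138.6   18. ]
nut cand 9 [354.66666667 161.11111111] [628. -86.  18.]
```

Request:
arm_command --deltas '[[[0,4,0],1],[[0,8.5,0],2],[[0.2,13,-2],3.3],[[0.4,17.5,-4],3.3],[[0.6,22,-7],3.3],[[0.6,26.5,-10],3.3],[[0.6,31,-13],3.3],[[0.6,34.5,-16],3.3],[[0.6,36,-19],3.3],[[0.6,36,-19],3.3]]' --gripper 4.5

```text
t: 53.1
ee_pos: [536.0, 66.6, 55.1]
eef_rot: [[0.944, -0.012, 0.331], [-0.331, 0.001, 0.944], [-0.011, -1.0, -0.002]]
ft_force: [-0.8, -0.2, 0.2]
gripper_width: 0.526
```

Request:
arm_command --deltas '[[[0,0,-2],0],[[0,0,-4],0],[[0,0,-5.3],0],[[0,0,-5.8],0],[[0,0,-5.8],0]]'

```text
t: 53.6
ee_pos: [541.6, 62.2, 2.5]
eef_rot: [[0.942, -0.0, 0.335], [-0.335, 0.0, 0.942], [-0.0, -1.0, -0.0]]
ft_force: [0.4, 0.9, 0.5]
gripper_width: 0.526
```

Request:
arm_command --deltas '[[[0,0,0],0],[[0,0,0],0],[[0,0,0],0],[[0,0,0],0],[[0,0,0],0],[[0,0,0],0]]' --gripper 0

```text
t: 54.2
ee_pos: [542.6, 62.2, 3.6]
eef_rot: [[0.942, 0.002, 0.335], [-0.335, -0.0, 0.942], [0.002, -1.0, 0.0]]
ft_force: [-1.3, -0.0, 5.7]
gripper_width: 0.156
```

Request:
arm_command --deltas '[[[0,0,1],0],[[0,0,3],4],[[0,0,6],12],[[0,0,9],20],[[0,0,11],28],[[1.5,-1.5,11],36],[[3.5,-4,11],44],[[6,-6.5,11],52],[[8,-9,11],60],[[10,-11,11],68]]'

```text
t: 55.2
ee_pos: [642.1, -49.0, 112.3]
eef_rot: [[0.66, -0.0, -0.751], [0.751, 0.0, 0.66], [-0.0, -1.0, 0.0]]
ft_force: [-0.6, 0.7, -0.9]
gripper_width: 0.157
```

Request:
arm_command --deltas '[[[1,-1,0],8],[[1.8,-1.8,0],16],[[2.05,-2,0],24],[[2.05,-2,0],32],[[2.05,-2,0],40],[[2.05,-2,0],47],[[2.05,-2,0],49.1],[[2.05,-2,0],49.1],[[2.05,-2,0],49.1]]'

```text
t: 56.1
ee_pos: [661.9, -67.6, 112.2]
eef_rot: [[-0.13, -0.0, -0.992], [0.992, 0.0, -0.13], [0.0, -1.0, 0.0]]
ft_force: [-0.1, 0.7, -0.6]
gripper_width: 0.157
```

Request:
arm_command --deltas '[[[0.1,0,-2],0],[[0.1,0,-4.5],0],[[0.1,0,-6.5],0],[[0.1,0,-7.5],0],[[0.1,0,-8],0],[[0.1,0,-8],0]]'

```text
t: 56.7
ee_pos: [663.1, -67.6, 32.2]
eef_rot: [[-0.131, -0.0, -0.991], [0.991, 0.0, -0.131], [0.0, -1.0, 0.0]]
ft_force: [-0.4, 0.2, -0.1]
gripper_width: 0.16
```

Request:
arm_command --deltas '[[[0,0,0],0],[[0,0,0],0],[[0,0,0],0],[[0,0,1],0],[[0,0,4],0],[[0,0,8],0],[[0,0,10],0]]' --gripper 2.6

```text
t: 57.4
ee_pos: [665.0, -68.2, 137.5]
eef_rot: [[-0.131, 0.006, -0.991], [0.991, -0.002, -0.131], [-0.003, -1.0, -0.006]]
ft_force: [0.4, -0.7, -0.1]
gripper_width: 0.306
```

Request:
arm_command --deltas '[[[-0.5,2,0],-8],[[-1,5,0],-16],[[-2,8,0],-24],[[-3,11,0],-32],[[-4,14,0],-40],[[-4.4,16,0],-48],[[-4.4,16.6,0],-56],[[-4.4,16.6,0],-64],[[-4.4,16.6,0],-72],[[-4.4,16.6,0],-77]]' --gripper 4.5

```text
t: 58.4
ee_pos: [619.3, 98.5, 133.5]
eef_rot: [[0.938, 0.001, -0.347], [0.347, -0.0, 0.938], [0.001, -1.0, -0.001]]
ft_force: [1.1, 0.0, -0.5]
gripper_width: 0.525
```

```bash
cat > sb.py <<'E'
from h import *
s=sense();print(s["t"],s["ee_pos"],np.degrees(np.arctan2(s["eef_rot"][1,0],s["eef_rot"][0,0])))
a=cv2.imread("pics/sc2.png").astype(int);c=camera("scene");b=c["img"].astype(int)
for n,P,d in(("b1",(448.9,86.6),94.1),("b2",(539.6,54.7),70),("b3",(620.4,94.6),110.5)):
    u=np.round(proj(c,[*P,8])).astype(int);w=(slice(u[1]-14,u[1]+15),slice(u[0]-14,u[0]+15))
    print(n,u,"changed px",(np.abs(a[w]-b[w]).max(2)>45).sum())
# dish bolt section: changes
D=np.array([676,-108.3]);t=np.radians(7.1);ex=np.array([np.cos(t),np.sin(t)]);ey=np.array([-ex[1],ex[0]])
poly=np.array([proj(c,np.r_[D+x*ex+y*ey,z]) for x,y,z in((-42,6,12),(42,6,12),(42,78,27),(-42,78,27))],np.int32)
M=np.zeros(a.shape[:2],np.uint8);cv2.fillPoly(M,[poly],1);ch=(np.abs(a-b).max(2)>25)&(M>0)
k,l,st,ce=cv2.connectedComponentsWithStats(ch.astype(np.uint8))
for i in range(1,k):
    if st[i,4]>12:
        P=pt(c,ce[i],20)[:2]-D;print("in dish change",st[i,4],ce[i].round(1),"dish xy",np.round([P@ex,P@ey]))
E
python3 sb.py
```

```text
58.4 [619.30693743  98.46584417 133.45815053] 20.283861276937024
b1 [300 287] changed px 0
b2 [278 260] changed px 269
b3 [240 254] changed px 60
in dish change 64 [252.3 201.7] dish xy [39. 57.]
in dish change 205 [271.9 201.7] dish xy [-4. 33.]
```

Request:
arm_command --deltas '[[[0,0,-4],0],[[0,0,-8],0],[[0,0,-11],0],[[0,0,-12.6],0],[[0,0,-13.1],0],[[0,0,-13.1],0]]'

```text
t: 59.05
ee_pos: [619.6, 98.3, 1.8]
eef_rot: [[0.936, 0.001, -0.351], [0.351, -0.0, 0.936], [0.001, -1.0, -0.0]]
ft_force: [-0.4, -0.5, 0.9]
gripper_width: 0.527
```

Request:
arm_command --deltas '[[[0,0,0],0],[[0,0,0],0],[[0,0,0],0],[[0,0,0],0],[[0,0,0],0],[[0,0,0],0]]' --gripper 0

```text
t: 59.65
ee_pos: [620.9, 98.3, 3.6]
eef_rot: [[0.936, 0.004, -0.351], [0.351, -0.0, 0.936], [0.004, -1.0, -0.001]]
ft_force: [-0.8, 0.2, 6.4]
gripper_width: 0.159
```

Request:
arm_command --deltas '[[[0,0,1],0],[[0,0,3],-6],[[0,0,6],-14],[[0.5,-1,9],-22],[[1,-3,11],-30],[[2,-6,11],-38],[[3,-9,11],-46],[[4,-12,11],-54],[[5,-14.5,11],-62],[[5.4,-15.6,11],-70]]'

```text
t: 60.65
ee_pos: [673.3, -60.1, 111.4]
eef_rot: [[0.644, -0.0, 0.765], [-0.765, -0.001, 0.644], [0.0, -1.0, -0.0]]
ft_force: [0.6, 0.5, -0.8]
gripper_width: 0.156
```

Request:
arm_command --deltas '[[[0,0,0],-8],[[0,0,0],-16],[[0,0,0],-24],[[0,0,-1],-32],[[0,0,-3],-33.2],[[0,0,-5],-33.2],[[0,0,-6.5],-33.2],[[0,0,-7.2],-33.2],[[0,0,-7.2],-33.2]]'

```text
t: 61.55
ee_pos: [672.1, -57.4, 37.9]
eef_rot: [[0.127, -0.003, 0.992], [-0.992, 0.001, 0.127], [-0.001, -1.0, -0.003]]
ft_force: [-0.4, -0.4, -0.9]
gripper_width: 0.159
```

Request:
arm_command --deltas '[[[0,0,0],0],[[0,0,0],0],[[0,0,0],0],[[0,0,1],0],[[0,0,4],0],[[0,0,8],0],[[0,0,10],0]]' --gripper 2.6

```text
t: 62.25
ee_pos: [675.2, -58.1, 144.9]
eef_rot: [[0.127, 0.007, 0.992], [-0.992, -0.002, 0.128], [0.002, -1.0, 0.007]]
ft_force: [0.4, -0.2, 0.8]
gripper_width: 0.307
```

Request:
arm_command --deltas '[[[-1,2,0],8],[[-4,4,0],16],[[-7,6,0],24],[[-10,8,0],32],[[-13,10,0],40],[[-16,12,0],48],[[-19,13.5,0],56],[[-21.5,14.6,0],64],[[-22.4,14.85,0],72],[[-22.4,14.85,0],80]]' --gripper 4.5

```text
t: 63.25
ee_pos: [448.0, 91.5, 140.3]
eef_rot: [[0.999, 0.001, 0.04], [-0.04, 0.0, 0.999], [0.001, -1.0, 0.0]]
ft_force: [0.3, -0.6, -0.1]
gripper_width: 0.527
```

Request:
arm_command --deltas '[[[0,0,0],7],[[0,0,0],7],[[0,0,0],7]]'

```text
t: 63.55
ee_pos: [449.5, 90.8, 140.2]
eef_rot: [[0.997, 0.001, -0.073], [0.073, -0.0, 0.997], [0.001, -1.0, -0.0]]
ft_force: [0.4, -0.5, -0.2]
gripper_width: 0.526
```

```bash
python3 sb.py
```

```text
63.55 [449.46865285  90.81422494 140.168082  ] 4.171198762907833
b1 [300 287] changed px 42
b2 [278 260] changed px 265
b3 [240 254] changed px 217
in dish change 443 [270.8 203.4] dish xy [-5. 39.]
```

Run:
```python
from h import *
c=camera("scene")
for lab,g in(("before",cv2.imread("pics/sc2.png")),("now",c["img"])):
    h=cv2.cvtColor(g,cv2.COLOR_BGR2HSV)[255:320,265:345];m=((h[...,1]<80)&(h[...,2]>70)).astype(np.uint8)
    k,l,st,ce=cv2.connectedComponentsWithStats(m)
    for i in range(1,k):
        if st[i,4]>60:print(lab,st[i]+[265,255,0,0,0],ce[i]+[265,255])
```

```text
before [265 255  25  14 173] [274.73988439 260.31213873]
before [288 276  22  24 212] [298.14622642 288.40566038]
now [288 276  22  24 209] [298.13875598 288.44019139]
```

Unmoved. Descend and grip.

Request:
arm_command --deltas '[[[0,0,-4],0],[[0,0,-8],0],[[0,0,-11.5],0],[[0,0,-13.3],0],[[0,0,-13.8],0],[[0,0,-13.8],0]]'

```text
t: 64.25
ee_pos: [448.9, 90.8, 0.9]
eef_rot: [[0.997, -0.001, -0.075], [0.075, 0.0, 0.997], [-0.001, -1.0, 0.0]]
ft_force: [-0.2, 0.5, 1.0]
gripper_width: 0.527
```

Request:
arm_command --deltas '[[[0,0,0],0],[[0,0,0],0],[[0,0,0],0],[[0,0,0],0],[[0,0,0],0],[[0,0,0],0]]' --gripper 0

```text
t: 64.85
ee_pos: [450.7, 90.8, 2.9]
eef_rot: [[0.997, 0.003, -0.075], [0.075, -0.0, 0.997], [0.003, -1.0, -0.0]]
ft_force: [0.1, -0.3, 6.8]
gripper_width: 0.156
```

Run:
```python
from h import *
a=cv2.imread("pics/t2.png").astype(int);c=camera("top");b=c["img"].astype(int)
D=np.array([676,-108.3]);t=np.radians(7.1);ex=np.array([np.cos(t),np.sin(t)]);ey=np.array([-ex[1],ex[0]])
# resample dish bolt section at z=20: rows y 4..80 step 4, cols x -44..44 step 4
d=np.abs(a-b).max(2);g=b.max(2)
print("cols x -44..44 step 4; diff")
for y in range(4,84,4):
    r=[];
    for x in range(-44,48,4):
        u=np.round(proj(c,np.r_[D+x*ex+y*ey,20])).astype(int);r.append(d[u[1],u[0]])
    print("%3d"%y,"".join("#" if v>40 else "+" if v>20 else "." for v in r))
```

```text
cols x -44..44 step 4; diff
  4 .......................
  8 .......................
 12 .....+.................
 16 ....+.+................
 20 .+.###.++#######+..+...
 24 ...##..+############...
 28 ...##..#+++##+#+###....
 32 ...################+...
 36 .+.###+.############+..
 40 .+.###############+.+..
 44 ....#....+...#.++##+...
 48 ...##+++.#+++#+++##+...
 52 ....##############+.+..
 56 .+.....+..###.######...
 60 .+..............####...
 64 .....+.................
 68 .......................
 72 .+.....................
 76 +#+...#.+..+.+.+...+++#
 80 +.++.+.+++.++++.+++..+.
```

Request:
arm_command --deltas '[[[0,0,1],0],[[0,0,3],-4],[[0,0,6],-12],[[1,-0.5,9],-20],[[4,-2.5,12],-28],[[8,-5.5,12.5],-36],[[12,-8.5,12.5],-44],[[16,-11.5,12.5],-52],[[19.5,-14,12.5],-60],[[22,-15.8,12.5],-68]]'

```text
t: 65.9
ee_pos: [670.6, -69.1, 126.4]
eef_rot: [[0.437, 0.0, 0.899], [-0.899, -0.0, 0.437], [0.0, -1.0, 0.0]]
ft_force: [-0.3, 0.8, 0.2]
gripper_width: 0.161
```

Request:
arm_command --deltas '[[[0.6,-0.5,0],-8],[[0.6,-0.5,0],-16],[[0.6,-0.5,0],-19],[[0.6,-0.5,0],-19],[[0.6,-0.5,-2],-19],[[0.6,-0.5,-4],-19],[[0.6,-0.5,-4],-19]]'

```text
t: 66.6
ee_pos: [672.2, -71.3, 82.6]
eef_rot: [[0.129, -0.007, 0.992], [-0.992, 0.002, 0.129], [-0.003, -1.0, -0.007]]
ft_force: [-0.2, -0.0, -1.2]
gripper_width: 0.161
```

Request:
arm_command --deltas '[[[0,-0.1,-1.5],0],[[0,-0.1,-3],0],[[0,-0.1,-4],0],[[0,-0.1,-4.4],0],[[0,-0.1,-4.4],0]]'

```text
t: 67.1
ee_pos: [676.0, -73.9, 43.0]
eef_rot: [[0.127, 0.002, 0.992], [-0.992, -0.001, 0.127], [0.001, -1.0, 0.002]]
ft_force: [-0.2, -0.6, 1.6]
gripper_width: 0.161
```

Request:
arm_command --deltas '[[[0,0,0],0],[[0,0,0],0],[[0,0,0],0],[[0,0,1],0],[[0,0,4],0],[[0,0,8],0],[[0,0,10],0]]' --gripper 2.6

```text
t: 67.8
ee_pos: [677.0, -73.4, 147.4]
eef_rot: [[0.128, 0.006, 0.992], [-0.992, -0.001, 0.128], [0.002, -1.0, 0.006]]
ft_force: [-0.2, -0.0, 0.4]
gripper_width: 0.305
```

Request:
arm_command --deltas '[[[-2,-4,1],0],[[-6,-8,1],0],[[-10,-12,1],0],[[-14,-16,1],0],[[-18,-20,1],0],[[-18,-22,1],0],[[-18,-22,1],0]]' --gripper 0

```text
t: 68.5
ee_pos: [493.2, -297.2, 153.7]
eef_rot: [[0.122, 0.001, 0.993], [-0.993, -0.002, 0.122], [0.002, -1.0, 0.001]]
ft_force: [1.0, 1.1, -0.0]
gripper_width: -0.002
```

```bash
cat > ds.py <<'E'
from h import *
s=sense();print(s["t"],s["ee_pos"],np.degrees(np.arctan2(s["eef_rot"][1,0],s["eef_rot"][0,0])))
a=cv2.imread("pics/t2.png").astype(int);c=camera("top");b=c["img"].astype(int)
D=np.array([676,-108.3]);t=np.radians(7.1);ex=np.array([np.cos(t),np.sin(t)]);ey=np.array([-ex[1],ex[0]])
d=np.abs(a-b).max(2)
for y in range(-80,96,4):
    r=[]
    for x in range(-76,80,4):
        u=np.round(proj(c,np.r_[D+x*ex+y*ey,22])).astype(int);r.append(d[u[1],u[0]])
    print("%3d"%y,"".join("#" if v>40 else "+" if v>20 else "." for v in r))
E
python3 ds.py
```

```text
68.5 [ 493.18273511 -297.16331581  153.66246303] -83.00437718784785
-80 .......+.....+......+..+...+.+.........
-76 .......#.+.............................
-72 .......................................
-68 .......+...............................
-64 ..............................++.......
-60 .......................................
-56 .........+.............................
-52 .......................................
-48 .........+.............................
-44 .......................................
-40 .......................................
-36 .......................................
-32 .......................................
-28 ............#..+#......................
-24 .......................................
-20 ...................................#...
-16 ......+...+.....................#......
-12 ..............+..#...#....+.++.........
 -8 ..............+..................#+....
 -4 ...+............++..+#...#+..+....+....
  0 ..........+.................+..........
  4 .....+................++........#......
  8 ......................#.##+.....+......
 12 .............+..
[... 203 characters left out ...]
 ...........#####+..+####+##+...........
 36 .........+.#####+++#######+#+..........
 40 ...........###+######+###+++...........
 44 ............##+##+...+...###...........
 48 ...........#####.#+++#+#+#.............
 52 ............#####+########++...........
 56 ...................##.####++...........
 60 .........................###...........
 64 ..............................+#+......
 68 .........+.....................+.......
 72 ...............................+.......
 76 ........+#....+.#....+.+.+...+#+.......
 80 ........++.++.+.+.+.++.+++++++.........
 84 .......................................
 88 ..........#............................
 92 .......................................
```

Request:
arm_command --deltas '[[[-0.7,2.4,0],8],[[-1.4,5,0],16],[[-2.2,8,0],24],[[-3,11,0],32],[[-4,14,0],40],[[-5,17,0],48],[[-6,20,0],56],[[-6.8,22.5,0],64],[[-7,24,0],72],[[-7,24,0],80]]'

```text
t: 69.55
ee_pos: [424.8, -50.1, 152.7]
eef_rot: [[0.999, 0.0, 0.037], [-0.037, 0.001, 0.999], [0.0, -1.0, 0.001]]
ft_force: [0.2, 0.4, -0.8]
gripper_width: 0.0
```

Request:
arm_command --deltas '[[[0,0,-2],3],[[0,0,-4],3],[[0,0,-4.5],3],[[0,0,-4.5],3]]'

```text
t: 69.95
ee_pos: [424.7, -52.1, 106.9]
eef_rot: [[1.0, -0.002, -0.007], [0.007, 0.001, 1.0], [-0.002, -1.0, 0.001]]
ft_force: [-0.5, -0.0, 0.7]
gripper_width: 0.0
```

Run:
```python
from h import *
s=sense();print(s["t"],s["ee_pos"],np.degrees(np.arctan2(s["eef_rot"][1,0],s["eef_rot"][0,0])))
# button centres from clean early top image and scene
t=camera("top");g=cv2.cvtColor(cv2.imread("pics/top0.png"),cv2.COLOR_BGR2GRAY)[205:260,325:400]
G=cv2.resize(g,None,fx=6,fy=6,interpolation=cv2.INTER_CUBIC)
C=cv2.HoughCircles(cv2.GaussianBlur(G,(7,7),0),cv2.HOUGH_GRADIENT,1,60,param1=80,param2=20,minRadius=14,maxRadius=60)
for x,y,r in C[0][:8]:
    q=(325+(x-2.5)/6,205+(y-2.5)/6);print(np.round(q,1),"r mm",round(r/6*2.55,1),pt(t,q,55))
```

```text
69.95 [424.70996126 -52.12920073 106.89091589] 0.3882336472909562
[362.  235.8] r mm 23.8 [424.  -97.3  55. ]
[345.8 236. ] r mm 16.3 [424.4 -56.1  55. ]
[379.2 233.3] r mm 21.4 [ 429.5 -141.1   55. ]
```

Request:
arm_command --deltas '[[[0,-0.4,-2],0],[[0,-0.4,-3.8],0],[[0,-0.4,-4.3],0],[[0,-0.4,-4.7],0],[[0,-0.4,-5.0],0],[[0,-0.4,-5.3],0],[[0,-0.4,-5.3],0],[[0,-0.4,-5.3],0]]'

```text
t: 70.8
ee_pos: [425.6, -57.2, 56.4]
eef_rot: [[1.0, -0.001, -0.006], [0.006, 0.0, 1.0], [-0.001, -1.0, 0.0]]
ft_force: [-6.4, 2.6, 12.5]
gripper_width: -0.003
```

Request:
arm_command --deltas '[[[0,0,-0.2],0],[[0,0,-0.2],0],[[0,0,1],0],[[0,0,3],0],[[0,0,5],0],[[0,-1.5,5],0],[[0,-3,5],0],[[0,-4.1,5],0],[[0,-4.1,5],0]]'

```text
t: 71.7
ee_pos: [425.6, -99.3, 104.8]
eef_rot: [[1.0, 0.001, -0.004], [0.004, -0.001, 1.0], [0.001, -1.0, -0.001]]
ft_force: [0.2, -0.2, 0.1]
gripper_width: 0.003
```

```bash
python3 ds.py | sed -n '1p;20,40p'; python3 sb.py | tail -3
```

```text
71.7 [425.62964132 -99.32559374 104.80090228] 0.2170202824862066
 -8 .............++.........+....++..#+....
 -4 ...+..+.........+#..+#+..##..+..+++....
  0 ..........+.................+..........
  4 ......................+++.......+......
  8 .....................+#++#+....+#......
 12 .............+........#..##+...........
 16 ..++#.+....#+#+.......##.++....++#+#+..
 20 ...........###.+##+##++##+.#...........
 24 ...........##...###++#######...+.......
 28 ...........##..####.#######....+.......
 32 ...........#####+.+#####+##+...........
 36 .........+.#####+###########+..........
 40 .........+.##########+####+............
 44 ............##+##+......+#++...+.......
 48 ...........#####+#+++#+###.....+.......
 52 ...........+###############+...+.......
 56 ...................##.####++...........
 60 .........................###...........
 64 ..............................+##......
 68 ...............................+.......
 72 .......................................
b2 [278 260] changed px 272
b3 [240 254] changed px 227
in dish change 331 [268.5 201.6] dish xy [ 4. 37.]
```

Request:
arm_command --deltas '[[[-0.1,0.2,-2],0],[[-0.1,0.2,-3.6],0],[[-0.1,0.2,-4.2],0],[[-0.1,0.2,-4.6],0],[[-0.1,0.2,-5.0],0],[[-0.1,0.2,-5.3],0],[[-0.1,0.2,-5.3],0],[[-0.1,0.2,-5.3],0]]'

```text
t: 72.6
ee_pos: [424.0, -95.6, 56.0]
eef_rot: [[1.0, -0.006, -0.007], [0.007, 0.003, 1.0], [-0.006, -1.0, 0.003]]
ft_force: [-16.2, 8.3, 34.7]
gripper_width: 0.001
```

Request:
arm_command --deltas '[[[0,0,-0.1],0],[[0,0,-0.1],0],[[0,0,1],0],[[0,0,3],0],[[0,0,6],0],[[0,0,10],0],[[0,0,12],0],[[0,0,12],0]]'

```text
t: 73.4
ee_pos: [427.0, -97.4, 175.9]
eef_rot: [[1.0, 0.009, -0.006], [0.006, -0.005, 1.0], [0.009, -1.0, -0.005]]
ft_force: [-0.0, -1.3, 0.5]
gripper_width: -0.001
```

```bash
python3 ds.py | sed -n '1p;24,38p'; python3 -c "
from workcell import *
s=sense();print(s['t'],s['ft_force'],s['ee_pos'])"
```

```text
73.4 [426.97426355 -97.3944368  175.92012376] 0.335931029206913
  8 .....................+#++#+....+#......
 12 .............+........#..##+...........
 16 ..#+#.#....#+#+.......##.+#....+##+#+..
 20 ...........###.+##+##++##+.#...........
 24 ...........##...####+#######...+.......
 28 ...........##..###+.#######....+.......
 32 ...........#####+..#####+##+...........
 36 ...........#####+###########+..........
 40 .........+.##########+####+............
 44 ............##+##+......+#++...+.......
 48 ...........#####+#+++#+###.....+.......
 52 ............###############+...+.......
 56 ...................##.####++...........
 60 .........................###...........
 64 ..............................+#+......
73.45 [ 0.66285    -0.06532095  0.28714817] [425.58701039 -96.7961423  173.44933136]
```

Run:
```python
from h import *
from workcell import job_done
t=camera("top");a=cv2.imread("pics/top0.png").astype(int);d=np.abs(t["img"].astype(int)-a).max(2)[195:275,165:250]
k,l,st,ce=cv2.connectedComponentsWithStats((d>25).astype(np.uint8))
for i in range(1,k):
    if st[i,4]>15:print("bin change",st[i,2:],pt(t,ce[i]+[165,195],10))
print(job_done())
```

```text
bin change [28  6 69] [377.4 302.4  10. ]
the job is handed in; nothing more can be done
None
```

I handed the job in at about 73 s of the 208 s allowed. No verdict was reported, so the result rests on my own checks below.

- **Tipping:** This start had one M12 bolt and one nut in the dish. The arm tool cannot tilt, so I gripped the dish by the ends of its plate and turned it in the grip, first on the bin rim and then by pushing its lip against the bin's near wall. The M12 bolt slid into the bin.
- **Slip on the way:** My second grip was too high on the plate and slipped off. The dish dropped into the bin, resting on its rim, with the nut and M12 bolt still in it. I regripped it there and carried on.
- **Placing and pressing:** I levelled the dish on the bench, regripped it and set it on the pins. I then put the three silver M16 bolts in the bolt section and pressed reset, then start.

My last checks:

- **Dish:** It went down over the pins without resistance and met the plate with its underside about 8 mm above the bench. The top view put its angle at 7.2°, against about 7° for the pins.
- **Parts:** The top view showed the M16 bolts only in the bolt section, and it did not change after either press. The nut was in its own section when I last located it, before loading the bolts. The final look at the bin showed one bolt-sized object on the floor by the near wall.
- **Buttons:** The tool went down to 56.4 mm with 12.5 N on reset and 56.0 mm with 35 N on start, where fully down is 56 mm. The arm ended clear of everything and did not touch the stop button.

**Less certain:**

- The two cameras disagreed by 3 to 5 mm sideways near the bin and the pins.
- My tilt readings were rough, at 33 to 44° when last taken.
- I judged the M12 bolt's exit and the final poses from image measurements, because my 16 pictures were used up.

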